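# Leak-test a batch of tracker modules in the bayonet pot

## Robot

A 7-joint arm with a two-finger parallel gripper is mounted at the origin on the work surface. World frame = base frame: x ahead of the robot, y to its left, z up, the work surface at z = 0. Lengths are in m, angles in rad, forces in N, time in s.
With the tool pointing down it reaches from about 0.425 to 0.875 m from the base axis. Payload 4.7 kg.
Tool frame: the origin (TCP) lies midway between the tips of the shut fingers; the grasp point (between the pads) lies 19 mm behind it; z points along the fingers, y is the line along which they close (so a half turn about z gives the same grasp; the last joint's range is limited). The gripper opens to 87 mm and grips with 3 to 60 N. Pads are 19 mm wide; open, the fingers measure 117 mm over their backs; the gripper's body (75 mm by 190 mm) begins 51 mm behind the grasp point.
Start: joints at [0.014, 0.321, -0.07, 1.45, 0.023, 1.371, -0.057], TCP at [0.65, -0, 0.223] pointing down, gripper open.
Joint ranges: [-2.86, 2.86], [-0.3, 2.09], [-1.38, 1.24], [0.06, 2.45], [-1.56, 4.7], [0.09, 2.05], [-2.69, 2.69]. Speed limits (rad/s): [2.57, 2.57, 3.14, 3.14, 3.14, 3.14, 3.14].

## Interface

Orientations are given as a rotation vector (axis times angle).
In Python, from bench import monitor, cams, workorder gives the robot as it stands.
- The arm moves only by the tool move_arm, never from a script. Its arguments are lists of equal length, an entry for each row: "slide": the shift along the tool's x, y, z in cm, a list of three; "roll": the turn about the tool's z in rad. In form: {"slide": [[dx, dy, dz], ...], "roll": [roll, ...]}. A call has 1 to 20 rows; each row is the pose to reach, as a shift and turn from the pose commanded when the call began, along the tool's axes at that moment; what a row does not reach only later rows make up. A row lasts 1/10 s, in which the tool goes at most 50 mm and 8.59 degrees, less where a joint would pass 70% of its speed; a pose out of reach is approached as far as the arm can. A call with a gripper value outside its range is refused whole. "gripper" is the finger opening in cm, from 0 to 8.7, set as the call begins (left out, the last holds). The fingers move at their own pace and stop on an object; "squeeze" is the grip in N (left out, the last holds). Time passes only in rows, so rows that repeat a pose let the fingers close. It gives the time, the measured TCP pose, the force, the opening and the grip force at its end, in the units of the state.
- monitor.get_state(): the state, without advancing time (a new reading comes with each control period).
- cams.get_image(name): name is "scene" or "side" or "wrist"; returns the picture (480x640x3 uint8, red, green, blue); there is no depth.
- cams.get_calibration(name): a dict with "mtx" (3x3 intrinsics, pixels), "R" (3x3) and "t" (3): a world point X has camera coordinates R X + t. Camera axes: x right, y down, z forward; pixel columns grow to the right and rows downward; lengths in m; the calibration is good to about 2 mm. The wrist camera is an equidistant fisheye: a pixel r from the principal point sees the ray r / f radians off the axis. A picture is of the moment at which its call begins: read the wrist's pose just before it. get_calibration takes no time and is no camera call; for the wrist camera it gives the pose at the moment of the call.
- workorder.close_job(): hands the job in; it is judged then, once.
The state is a dict: "time": time; "joint_positions": joint angles; "qd": joint speeds; "joint_torque": joint torques, N m; "position": TCP position; "tool_rot": TCP orientation; "ft_force": force on the tool from outside, world axes, zero at the start; "torque": the same for the moment, N m; "grip_width": opening from 0.0 (shut) to 1.0 (fully open); "grip_force": force on a finger pad.
Only numpy, scipy, OpenCV 4.12 (cv2) and the standard library are available. Lean on these libraries where they do the work, as an engineer would, in place of code of your own. Each camera call takes 0.05 s, during which the arm holds its last target. There are 200 camera calls.

## Task

Leak-test the tracker modules lying on the mat: unlock the test pot's bayonet ring, take the lid off and set it down flat on the bench clear of the pot, then lay every module that is there flat on the pot's floor, none on top of another. Put the lid back fully home and twist the ring clockwise the full quarter turn until it clicks locked, and only then swing the valve lever a quarter turn, all the way to open (in line with its pipe). Leave the phone, the black battery box and the debug probe where they are.

Things in the scene. Friction and masses are not known exactly. Their poses are not given: they have to be found in the camera images.
- pot: Leak-test pot fixed to the bench: grey base plate 215 x 215 x 10 mm, shallow round aluminium pot (bore 160 mm diameter, wall 7 mm, inner floor 14 mm and rim 50 mm above the bench). Origin: on the bench at the pot's axis, z up, +y points from the axis to the valve beside the pot. Place and yaw (up to 0.25 rad) vary.
- pot_floor (a point): Centre of the pot's inner floor, 14 mm above the bench. Four modules fit flat side by side, e.g. centred 43 mm from here in four directions 90 degrees apart with their long sides tangential.
- ring (a joint): Captive steel bayonet ring round the pot's mouth (224 mm outside, 36 to 68 mm above the bench), turning about the pot's axis. 0 = open, 1.571 = locked; grows clockwise seen from above. Stiff, 2 to 4 N at a knob; snaps home by itself in about the last 0.25 rad before either end, in between it stays where left. Starts locked. Lets the lid pass below 0.3 rad.
- ring_knob_far (a point): Middle (86 mm up) of the black round knob on the ring's far side: 18 mm diameter, upright, free from 68 to 102 mm above the bench, 120 mm from the pot's axis, on a 30 mm ear. Seen from the axis it lies 45 degrees from the pot's +x towards +y when open, 45 degrees towards -y when locked. Pinch it from above and lead it round.
- ring_knob_near (a point): The same on the other knob, on the robot's side. The ring's two inward lugs (80 degrees wide, in to radius 90 mm, underside 60 mm above the bench) lie along the pot's y axis when open, and over the lid's lugs (pot's x axis) when locked.
- lid: Loose aluminium lid, 0.5 kg, at first seated and held by the ring. Disc 170 mm diameter, 10 mm thick, two lugs at its +x and -x (50 degrees wide, to radius 96 mm); spigot below 154 mm diameter, 6 mm deep, bevelled. Origin: centre of the underside: 44 mm up when seated on the rim, 0 when on the bench. It seats with its x along the pot's x, either way round, within 0.3 rad. 50 mm high.
- lid_handle (a point): Middle of the lid's black bridge handle, a bar 84 mm long along the lid's x, 14 mm wide, 12 mm high, centred 44 mm above the lid's origin, 22 mm of free space beneath it.
- valve (a joint): Black lever of the brass valve beside the pot: 0 = shut (lever across the pipe, pointing along the pot's -x), 1.571 = open (lever along the pipe, pointing along the pot's +y, away from the pot). Grows clockwise seen from above. About 2 to 4 N at the lever's end; snaps to either end in about the last 0.25 rad and is held there. It starts shut.
- valve_grip (a point): Point to grip on the valve lever, 48 mm from its axis, 90 mm above the bench. The lever is a flat bar 66 mm long, 12 mm wide, 16 mm high (82 to 98 mm above the bench), free all round at this height.
- valve_axis (a point): Point on the lever's upright turning axis at the lever's height, 158 mm from the pot's axis along the pot's +y.
- phone: Phone, 148 x 72 x 8 mm, lying flat beyond the pot; leave alone.
- cell_box: Open black box with two blue battery cells in it, 125 x 85 x 30 mm, beyond the pot; leave alone.
- probe: Small black debug probe, 60 x 45 x 16 mm, beyond the modules; leave alone.
- module0: Sealed tracker module, white plastic box 38 (its x) x 24 (y) x 20 mm high with a thin black seam, and a brass connector stub (10 mm diameter) 6 mm out of its +x end; 50 g; lies loose and flat on the mat at the robot's right, any yaw. Origin: centre of the box's underside. None if absent (two to four are present).
- module0_mid (a point): Middle of this module's box, 10 mm above its underside.
- module1: Another such module, the same in all respects; None if absent.
- module1_mid (a point): Middle of this module's box, 10 mm above its underside.
- module2: Another such module, the same in all respects; None if absent.
- module2_mid (a point): Middle of this module's box, 10 mm above its underside.
- module3: Another such module, the same in all respects; None if absent.
- module3_mid (a point): Middle of this module's box, 10 mm above its underside.
Mind the look-alikes: they are no part of the job. Leave any purple or turquoise look-alike of the module2 alone. Leave any brown look-alike of the module3 alone.

How it is judged:
By the outcome, as a careful person would: the job done as asked, in the order asked, and still so for the second after the job is handed in, with the robot touching nothing.
Of module0, module1, module2, module3 only 2 to 4 are there at a start; the rules pass over those that are not, and their reading is None.
At some moment in a run one of module0, module1, module2, module3 may be knocked a few centimetres aside while the robot is not near it.
Once in a run the grip may slacken for a moment while it holds something.
It also fails if it takes over 210 s, if anything falls off the work surface, if the arm or the gripper's body presses on something with over 40 N, if the wrist force passes 120 N, or if a joint passes its speed limit or range.

## Working session

There is one attempt and no reset: what is moved stays moved. The work goes in short steps, Python scripts to look and compute and a tool call to move; the robot and the scene stay as the last step left them, time stands still between calls to the robot, and variables do not carry over. Pictures are saved under pics/ and viewed, at most 17 in all, crops included, and the job is handed in when it is done.

Besides the shell and the picture viewer there is one more tool, called after ">>>" as a command line: name --pt "numbers of a row" for each row, then --argument value for the rest. move_arm: Moves the arm, as the interface text tells. Its arguments: {"type":"object","properties":{"slide":{"type":"array","items":{"type":"array","items":{"type":"number"}}},"roll":{"type":"array","items":{"type":"number"}},"gripper":{"type":"number"},"squeeze":{"type":"number"}},"required":["slide","roll"]}

```bash
mkdir -p pics; ls; python3 - <<'E'
from bench import monitor, cams
import cv2
s=monitor.get_state(); print(s)
for n in ["scene","side","wrist"]:
    c=cams.get_calibration(n); im=cams.get_image(n); cv2.imwrite(f"pics/{n}0.png",im[:,:,::-1]); print(n,c)
E
```

```text
pics
{'time': 0.0, 'joint_positions': array([ 0.0140887 ,  0.32184385, -0.07009419,  1.45165455,  0.02260315,
        1.37079189, -0.0569249 ]), 'qd': array([ 0.00038371, -0.00031345,  0.00070841, -0.0008336 ,  0.00068592,
       -0.00235398,  0.00059141]), 'joint_torque': array([-2.58547143e-04, -4.91284704e+01, -4.03903294e-01, -3.12526345e+01,
       -6.40594075e-02,  4.37659642e-02,  1.61017233e-04]), 'position': array([ 6.49456006e-01, -3.76387847e-05,  2.21458313e-01]), 'tool_rot': array([-2.22050646, -2.22056447,  0.002226  ]), 'ft_force': array([ 0.13579784, -0.32640543,  0.2204973 ]), 'torque': array([ 0.02118937, -0.02983894, -0.01812681]), 'grip_force': 0.0, 'grip_width': 1.0060508922576255}
scene {'mtx': array([[486.66943597,   0.        , 316.42960623],
       [  0.        , 486.66943597, 245.87662806],
       [  0.        ,   0.        ,   1.        ]]), 'R': array([[ 0.83829984,  0.54514334,  0.00849253],
       [ 0.44590811, -0.67657052, -0.58601902],
       [-0.31371857,  0.49504653, -0.81025279]]), 't': array([-0.46906256, -0.22149287,  1.42215053])}
side {'mtx': array([[558.79857294,   0.        , 317.44771627],
       [  0.        , 558.79857294, 245.37435759],
       [  0.        ,   0.        ,   1.        ]]), 'R': array([[ 0.99327973, -0.11362522,  0.0220155 ],
       [-0.04299092, -0.5388249 , -0.8413201 ],
       [ 0.10745768,  0.83471974, -0.54008871]]), 't': array([-0.55547377,  0.07520362,  1.11873348])}
wrist {'mtx': array([[371.64829954,   0.        , 314.56329309],
       [  0.        , 371.64829954, 238.30545283],
       [  0.        ,   0.        ,   1.        ]]), 'R': array([[ 9.99996336e-01, -3.87326578e-04, -2.67903428e-03],
       [ 4.31581136e-04, -9.54235573e-01,  2.99055656e-01],
       [-2.67226202e-03, -2.99055716e-01, -9.54231910e-01]]), 't': array([-0.64909114, -0.03785734,  0.3919568 ])}
```

View pics/scene0.png

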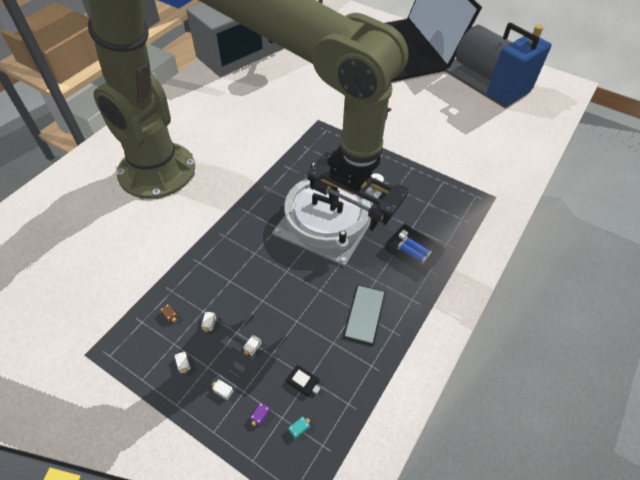

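View pics/side0.png

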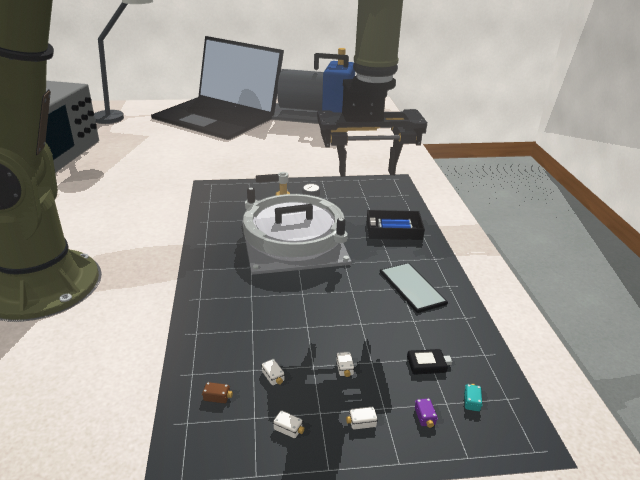

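View pics/wrist0.png

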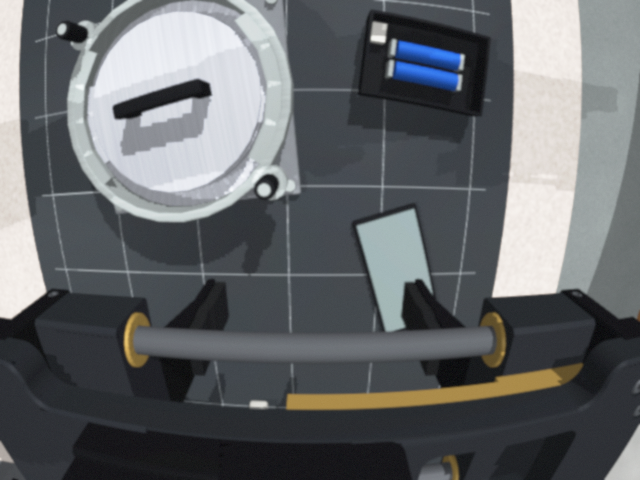

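The scene shows four white modules at (208,321), (252,345), (182,363) and (222,389). Look-alikes are brown (169,313), purple (259,414) and turquoise (299,428), and I'll leave those alone. In the wrist view the knobs are at about (72,30) near and (267,186) far, with the handle at about (160,100).

```bash
cat > h.py <<'E'
import numpy as np, cv2
from scipy.spatial.transform import Rotation as Ro
from bench import monitor, cams
def ray(c,name,uv):
    K=c["mtx"]; u=np.asarray(uv,float); x=np.array([(u[0]-K[0,2])/K[0,0],(u[1]-K[1,2])/K[1,1]])
    if name=="wrist":
        r=np.linalg.norm(x); d=np.r_[np.sin(r)*x/max(r,1e-9),np.cos(r)]
    else: d=np.r_[x,1]
    R=c["R"]; return -R.T@c["t"], R.T@d
def plane(c,name,uv,z):
    o,d=ray(c,name,uv); return o+d*(z-o[2])/d[2]
def proj(c,name,X):
    K=c["mtx"]; p=c["R"]@np.asarray(X,float)+c["t"]
    if name=="wrist":
        rr=np.hypot(p[0],p[1]); th=np.arctan2(rr,p[2]); x=p[:2]/max(rr,1e-9)*th
    else: x=p[:2]/p[2]
    return np.array([K[0,0]*x[0]+K[0,2],K[1,1]*x[1]+K[1,2]])
def snap(name,tag):
    c=cams.get_calibration(name); im=cams.get_image(name)[:,:,::-1].copy(); cv2.imwrite(f"pics/{tag}.png",im); return c,im
def modules(c,im,name,z=0.02):
    """white box-top blobs on the mat -> (xy of top centre, yaw long axis)"""
    hsv=cv2.cvtColor(im,cv2.COLOR_BGR2HSV); m=((hsv[...,2]>150)&(hsv[...,1]<60)).astype(np.uint8)
    out=[]
    for k in cv2.findContours(m,cv2.RETR_EXTERNAL,cv2.CHAIN_APPROX_NONE)[0]:
        if cv2.contourArea(k)<40: continue
        P=np.array([plane(c,name,p[0],z)[:2] for p in k]); 
        (cx,cy),(w,h),a=cv2.minAreaRect((P*1000).astype(np.float32))
        a=np.deg2rad(a)+(np.pi/2 if h>w else 0)
        if 15<min(w,h)<50 and max(w,h)<75: out.append((np.round([cx,cy,w,h]),round(a,2),k.mean(0)[0].round()))
    return out
E
python3 - <<'E'
from h import *
for n in ["scene","side","wrist"]:
    c=cams.get_calibration(n); im=cv2.imread(f"pics/{n}0.png")
    print(n,(-c["R"].T@c["t"]).round(3))
    if n!="wrist":
        for m in modules(c,im,n): print(m)
    else:
        for nm,p,z in [("near",(64,29),.102),("far",(266,187),.102),("hL",(116,108),.094),("hR",(209,87),.094)]: print(nm,plane(c,n,p,z).round(3))
        crop=cv2.resize(im[0:220,30:310],None,fx=2.7,fy=2.7,interpolation=cv2.INTER_CUBIC); cv2.imwrite("pics/crop0.png",crop)
E
```

```text
scene [ 0.938 -0.598  1.026]
(array([ 585., -402.,   41.,   25.]), np.float64(0.05), array([222., 388.]))
(array([ 710., -293.,   31.,   26.]), np.float64(0.01), array([301., 378.]))
(array([ 470., -402.,   24.,   38.]), np.float64(2.53), array([181., 360.]))
(array([ 574., -287.,   26.,   38.]), np.float64(1.74), array([252., 344.]))
(array([ 455., -294.,   27.,   38.]), np.float64(1.99), array([209., 319.]))
(array([495., 136.,  59.,  33.]), np.float64(0.17), array([323., 208.]))
(array([562., 318.,  37.,  21.]), np.float64(0.02), array([378., 177.]))
(array([-532.,  -99.,   62.,   36.]), np.float64(1.4), array([  8., 118.]))
side [ 0.435 -0.956  0.68 ]
(array([ 468., -406.,   25.,   37.]), np.float64(2.56), array([288., 421.]))
(array([ 581., -405.,   38.,   25.]), np.float64(0.06), array([363., 415.]))
(array([ 450., -303.,   28.,   48.]), np.float64(2.0), array([271., 371.]))
(array([ 706., -297.,   31.,   25.]), np.float64(0.01), array([425., 358.]))
(array([ 570., -291.,   25.,   39.]), np.float64(1.58), array([344., 360.]))
(array([1036., -320.,   35.,   27.]), np.float64(0.75), array([618., 354.]))
(array([580., 345.,  35.,  39.]), np.float64(3.07), array([311., 187.]))
wrist [0.65  0.081 0.384]
near [0.429 0.185 0.102]
far [0.612 0.034 0.102]
hL [0.482 0.105 0.094]
hR [0.567 0.114 0.094]
```

View pics/crop0.png

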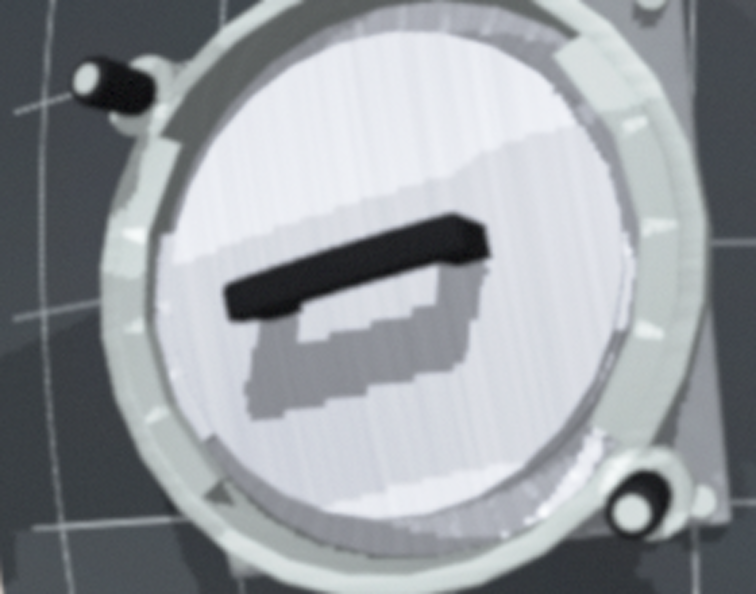

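The knob tops put the pot axis at about (0.521, 0.109) with yaw about 0.09. First I'll hover over the far knob and check.

>>> move_arm --pt "1 -1.2 2" --pt "2 -2.5 5" --pt "3.3 -3.8 8" --pt "3.3 -3.8 10" --pt "3.3 -3.8 10" --pt "3.3 -3.8 10" --roll '[0,0,0,0,0,0]' --gripper 5

```text
time: 0.75
position: [0.6122, 0.0326, 0.1228]
tool_rot: [2.222, 2.221, -0.0]
ft_force: [-0.2, 0.4, 0.3]
grip_width: 0.602
grip_force: 0.0
```

```bash
python3 - <<'E'
from h import *
s=monitor.get_state(); print(s["position"],s["tool_rot"])
c,im=snap("wrist","w1")
for X in [(.612,.033,.102),(.429,.185,.102)]: print(proj(c,"wrist",X))
p=proj(c,"wrist",(.5205,.1095,.08))
E
```

```text
[0.61222024 0.03257368 0.1228047 ] [ 2.22182016e+00  2.22084303e+00 -4.51821864e-04]
[313.84635442 279.50859525]
[16.82025505 38.98713644]
```

View pics/w1.png

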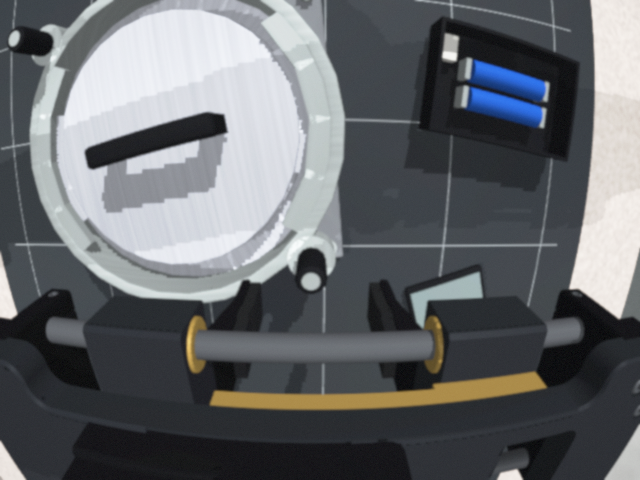

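The knob top is at (311,282), against a predicted (314,280). I'll descend and pinch.

>>> move_arm --pt "0 -0.1 2" --pt "0 -0.1 4" --pt "0 -0.1 4.7" --pt "0 -0.1 4.7" --roll '[0,0,0,0]'

```text
time: 1.2
position: [0.6112, 0.0326, 0.0757]
tool_rot: [-2.222, -2.221, 0.001]
ft_force: [0.3, 0.1, -0.1]
grip_width: 0.574
grip_force: 0.0
```

>>> move_arm --pt "0 0 0" --pt "0 0 0" --pt "0 0 0" --pt "0 0 0" --pt "0 0 0" --pt "0 0 0" --roll '[0,0,0,0,0,0]' --gripper 0.5 --squeeze 25

```text
time: 1.8
position: [0.6103, 0.0331, 0.0758]
tool_rot: [-2.221, -2.221, 0.002]
ft_force: [-3.6, -0.5, 4.6]
grip_width: 0.199
grip_force: 25.0
```

```bash
python3 - <<'E'
import numpy as np
from bench import monitor
s=monitor.get_state(); p=s["position"]; print(p,s["grip_width"]*8.7,s["ft_force"],s["grip_force"])
C=np.array([.520,.109]); v=p[:2]-C; r=np.linalg.norm(v); a0=np.arctan2(v[1],v[0]); print(r,a0)
for k in range(1,21):
    a=a0+1.62*k/20; q=C+r*np.array([np.cos(a),np.sin(a)])-p[:2]; print([round(100*q[1],1),round(100*q[0],1),0],end=",")
E
```

```text
[0.61028573 0.03309539 0.07582084] 1.735318068734584 [-3.55459156 -0.45899785  4.64005773] 24.99537210445851
0.1179534829906191 -0.6990791725961468
[np.float64(0.8), np.float64(0.6), 0],[np.float64(1.6), np.float64(1.1), 0],[np.float64(2.4), np.float64(1.6), 0],[np.float64(3.3), np.float64(1.9), 0],[np.float64(4.2), np.float64(2.3), 0],[np.float64(5.1), np.float64(2.5), 0],[np.float64(6.0), np.float64(2.7), 0],[np.float64(7.0), np.float64(2.8), 0],[np.float64(7.9), np.float64(2.8), 0],[np.float64(8.9), np.float64(2.7), 0],[np.float64(9.8), np.float64(2.6), 0],[np.float64(10.8), np.float64(2.3), 0],[np.float64(11.7), np.float64(2.0), 0],[np.float64(12.6), np.float64(1.7), 0],[np.float64(13.4), np.float64(1.2), 0],[np.float64(14.2), np.float64(0.7), 0],[np.float64(15.0), np.float64(0.2), 0],[np.float64(15.7), np.float64(-0.5), 0],[np.float64(16.4), np.float64(-1.2), 0],[np.float64(17.0), np.float64(-1.9), 0],
```

>>> move_arm --pt "0.4 0.3 0" --pt "0.8 0.6 0" --pt "1.2 0.8 0" --pt "1.6 1.1 0" --pt "2.0 1.3 0" --pt "2.4 1.6 0" --pt "2.9 1.8 0" --pt "3.3 1.9 0" --pt "3.8 2.1 0" --pt "4.2 2.3 0" --pt "4.7 2.4 0" --pt "5.1 2.5 0" --pt "5.6 2.6 0" --pt "6.0 2.7 0" --pt "7.0 2.8 0" --pt "7.0 2.8 0" --roll '[0,0,0,0,0,0,0,0,0,0,0,0,0,0,0,0]'

```text
time: 3.4
position: [0.638, 0.1029, 0.0759]
tool_rot: [-2.219, -2.223, 0.004]
ft_force: [-6.0, -0.8, 5.7]
grip_width: 0.195
grip_force: 25.0
```

>>> move_arm --pt "0.5 0 0" --pt "0.9 0 0" --pt "1.4 0 0" --pt "1.9 -0.1 0" --pt "2.8 -0.2 0" --pt "3.3 -0.35 0" --pt "3.8 -0.5 0" --pt "4.2 -0.65 0" --pt "4.7 -0.8 0" --pt "5.1 -0.95 0" --pt "5.6 -1.1 0" --pt "6.0 -1.35 0" --pt "6.4 -1.6 0" --pt "7.2 -2.1 0" --pt "7.6 -2.4 0" --pt "8.0 -2.7 0" --pt "8.7 -3.3 0" --pt "9.4 -4.0 0" --pt "9.7 -4.3 0" --pt "9.7 -4.3 0" --roll '[0,0,0,0,0,0,0,0,0,0,0,0,0,0,0,0,0,0,0,0]'

```text
time: 5.4
position: [0.5966, 0.2077, 0.0761]
tool_rot: [-2.214, -2.225, -0.015]
ft_force: [6.8, 9.5, -4.8]
grip_width: 0.198
grip_force: 25.0
```

>>> move_arm --pt "0 0 0" --pt "0 0 0" --pt "0 0 0" --pt "0 0 -2" --pt "0 0 -5" --pt "-2 0 -9" --pt "-5 -3 -13" --pt "-8 -6 -15" --pt "-8 -6 -15" --pt "-8 -6 -15" --roll '[0,0,0,0,0,0,0,0,0,0]' --gripper 5

```text
time: 6.4
position: [0.5358, 0.119, 0.2266]
tool_rot: [2.224, 2.218, 0.002]
ft_force: [0.3, 0.1, 0.5]
grip_width: 0.576
grip_force: 0.0
```

```bash
python3 - <<'E'
from h import *
s=monitor.get_state(); print(s["position"],s["tool_rot"])
c,im=snap("wrist","w2")
g=cv2.cvtColor(im,cv2.COLOR_BGR2GRAY)
def top(X):  # handle: dark bar
    pass
crop=im[0:300,60:460]; cv2.imwrite("pics/w2c.png",cv2.resize(crop,None,fx=2,fy=2,interpolation=cv2.INTER_CUBIC))
for X in [(.597,.202,.102),(.443,.017,.102),(.6115,.032,.102)]: print(proj(c,"wrist",X))
E
```

```text
[0.53580876 0.11897205 0.22663106] [2.22355487 2.21801074 0.00244164]
[393.28122343 124.25289083]
[214.40714465 334.4994173 ]
[398.48490162 320.75766465]
```

View pics/w2c.png

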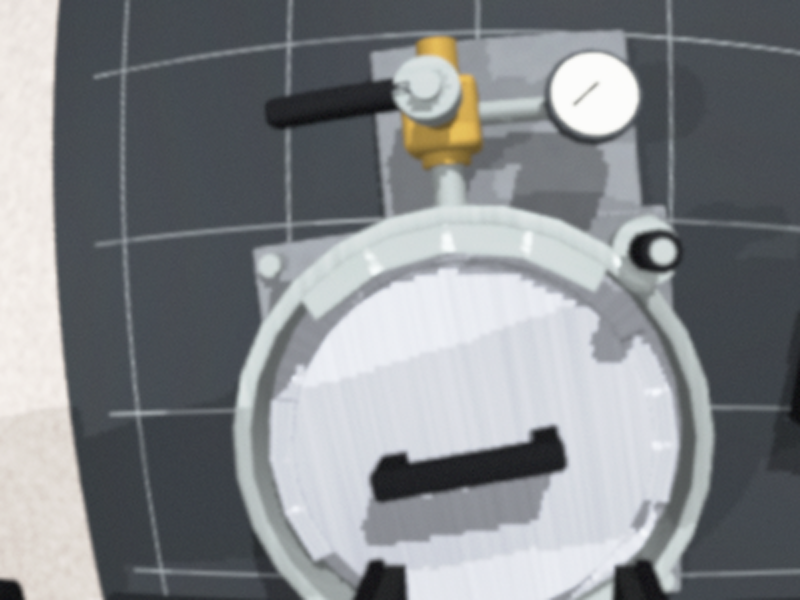

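The ring is open: the far knob top is at wrist (391,126), as predicted, and its lugs lie along the pot's y. The handle centre is near wrist (295,232) and the valve lever points along -x. I'll convert these to positions.

```bash
python3 - <<'E'
from h import *
c=cams.get_calibration("wrist"); im=cv2.imread("pics/w2.png")
P=lambda u,v,z: plane(c,"wrist",(60+u/2,v/2),z)[:2]
f=P(663,252,.102); print("knob",f)
for n,u,v,z in [("hl",376,485,.09),("hr",566,455,.09),("hub",427,85,.1),("levertip",268,112,.098)]: print(n,P(u,v,z).round(4))
n=np.array([.429,.185]); f0=np.array([.611,.032])
# centre from far knob locked/open (90 deg apart)
m=(f+f0)/2; d=f-f0; print("C",m+np.array([-d[1],d[0]])/2, "r",np.linalg.norm(d)/2**.5)
hsv=cv2.cvtColor(im,cv2.COLOR_BGR2HSV)[120:270,230:360]; b=(hsv[...,2]<55).astype(np.uint8)
for k in cv2.findContours(b,0,1)[0]:
    if cv2.contourArea(k)>300: print(cv2.minAreaRect(k+[230,120]), cv2.boundingRect(k+[230,120]))
E
```

```text
knob [0.59492273 0.20183093]
hl [0.4792 0.1042]
hr [0.5595 0.1173]
hub [0.5048 0.267 ]
levertip [0.4409 0.2611]
C [0.5180459  0.10887683] r 0.12062550089411093
((293.2225646972656, 232.01473999023438), (20.62578010559082, 95.18074035644531), 80.16643524169922) (247, 215, 95, 35)
```

>>> move_arm --pt "-0.2 -0.4 0" --pt "-0.4 -0.8 0" --pt "-0.6 -1.2 0" --pt "-0.8 -1.6 0" --pt "-0.8 -1.6 1" --pt "-0.8 -1.6 2" --pt "-0.8 -1.6 4" --pt "-0.8 -1.6 6" --pt "-0.8 -1.6 8" --pt "-0.8 -1.6 10" --pt "-0.8 -1.6 10" --pt "-0.8 -1.6 10" --roll '[0.14,0.28,0.42,0.56,0.7,0.84,0.98,1.12,1.26,1.4,1.44,1.44]' --gripper 6

```text
time: 7.65
position: [0.5189, 0.1131, 0.1229]
tool_rot: [3.134, 0.208, -0.007]
ft_force: [0.1, 0.6, -0.0]
grip_width: 0.691
grip_force: 0.0
```

```bash
python3 - <<'E'
from h import *
s=monitor.get_state(); print(s["position"],s["tool_rot"],s["joint_positions"][6])
c,im=snap("wrist","w3"); b=(cv2.cvtColor(im,cv2.COLOR_BGR2HSV)[...,2]<50).astype(np.uint8)
E
```

```text
[0.51888497 0.11314276 0.12294577] [ 3.13446522  0.20819772 -0.00715965] -1.7111930989342028
```

View pics/w3.png

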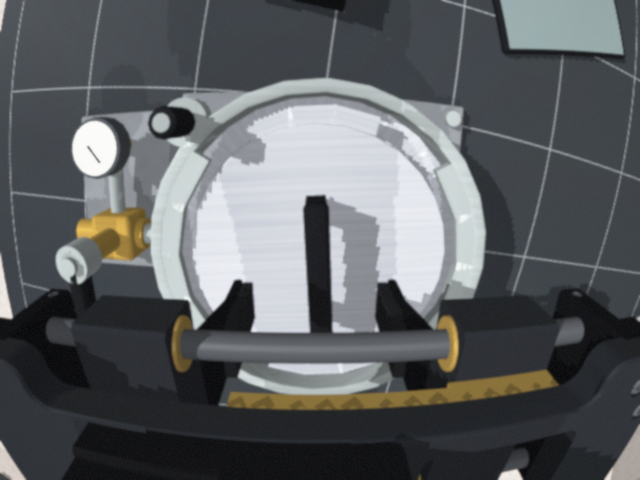

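The bar at (317,260) is vertical and midway between the fingers at 245 and 385. I'll descend and grip.

>>> move_arm --pt "0 0 1.5" --pt "0 0 3" --pt "0 0 4.5" --pt "0 0 5.3" --pt "0 0 5.3" --pt "0 0 5.3" --roll '[0,0,0,0,0,0]'

```text
time: 8.3
position: [0.5204, 0.1123, 0.0729]
tool_rot: [-3.135, -0.206, -0.001]
ft_force: [0.5, -0.4, -0.1]
grip_width: 0.689
grip_force: 0.0
```

>>> move_arm --pt "0 0 0" --pt "0 0 0" --pt "0 0 0" --pt "0 0 0" --pt "0 0 0" --pt "0 0 0" --pt "0 0 0" --roll '[0,0,0,0,0,0,0]' --gripper 0.3 --squeeze 45

```text
time: 9.0
position: [0.52, 0.1116, 0.0726]
tool_rot: [3.134, 0.206, 0.0]
ft_force: [-0.1, -1.4, -0.5]
grip_width: 0.155
grip_force: 45.1
```

>>> move_arm --pt "0 0 -0.3" --pt "0 0 -0.6" --pt "0 0 -0.9" --pt "0 0 -1.2" --pt "0 0 -1.6" --pt "0 0 -2.2" --pt "0 0 -3" --pt "0 0 -4" --pt "0 0 -5" --pt "0 0 -6" --pt "0 0 -7" --pt "0 0 -8" --pt "0 0 -8" --roll '[0,0,0,0,0,0,0,0,0,0,0,0,0]'

```text
time: 10.3
position: [0.5213, 0.1123, 0.1546]
tool_rot: [-3.134, -0.205, -0.006]
ft_force: [1.8, -0.1, -5.0]
grip_width: 0.156
grip_force: 45.1
```

>>> move_arm --pt "-0.1 0.8 0" --pt "-0.4 2.4 0" --pt "-0.8 4.4 0" --pt "-1.2 6.6 0" --pt "-1.6 8.9 0" --pt "-2.0 11.2 0" --pt "-2.4 13.5 0" --pt "-2.8 15.8 0" --pt "-3.3 18.1 0" --pt "-3.7 20.4 0" --pt "-4.0 22.2 0" --pt "-4.2 23.0 0" --pt "-4.2 23.4 0" --pt "-4.2 23.4 2" --pt "-4.2 23.4 4" --pt "-4.2 23.4 6" --pt "-4.2 23.4 8" --pt "-4.2 23.4 9.5" --pt "-4.2 23.4 11" --pt "-4.2 23.4 11" --roll '[0,0,0,0,0,0,0,0,0,0,0,0,0,0,0,0,0,0,0,0]'

```text
time: 12.3
position: [0.5069, -0.1238, 0.0403]
tool_rot: [-3.133, -0.208, 0.008]
ft_force: [-0.4, 1.3, -5.0]
grip_width: 0.154
grip_force: 45.2
```

>>> move_arm --pt "0 0 0.4" --pt "0 0 0.8" --pt "0 0 1.1" --pt "0 0 1.4" --pt "0 0 1.5" --pt "0 0 1.5" --roll '[0,0,0,0,0,0]'

```text
time: 12.9
position: [0.5093, -0.1255, 0.0286]
tool_rot: [-3.135, -0.205, -0.001]
ft_force: [-3.2, 1.6, 3.8]
grip_width: 0.154
grip_force: 45.2
```

Lid is on the bench. I'll release it, rise, and look at the pot and modules from the scene and side cameras.

>>> move_arm --pt "0 0 0" --pt "0 0 0" --pt "0 0 0" --pt "0 0 0" --pt "0 0 -2" --pt "0 0 -5" --pt "0 0 -9" --pt "-1 2 -13" --pt "-2 6 -17" --pt "-2 10 -20" --pt "-2 12 -20" --pt "-2 12 -20" --roll '[0,0,0,0,0,0,0,0,0,0,0,0]' --gripper 5

```text
time: 14.1
position: [0.5046, -0.2525, 0.2294]
tool_rot: [3.132, 0.194, 0.004]
ft_force: [-0.5, 1.0, 0.7]
grip_width: 0.572
grip_force: 0.0
```

```bash
python3 - <<'E'
from h import *
s=monitor.get_state(); print(s["position"],s["tool_rot"])
for n in ["scene","side"]:
    c,im=snap(n,n+"1"); print(n); [print(m) for m in modules(c,im,n) if m[0][0]<680 and m[0][1]<-180]
c,im=snap("wrist","w4")
E
```

```text
[ 0.50458596 -0.25246538  0.22938249] [3.13164037 0.19432881 0.004424  ]
scene
(array([ 585., -402.,   41.,   25.]), np.float64(0.05), array([222., 388.]))
(array([ 471., -402.,   24.,   40.]), np.float64(2.53), array([181., 361.]))
(array([ 576., -287.,   39.,   28.]), np.float64(1.57), array([252., 344.]))
(array([ 455., -294.,   28.,   39.]), np.float64(2.0), array([208., 320.]))
side
(array([ 468., -405.,   26.,   38.]), np.float64(2.57), array([288., 421.]))
(array([ 581., -405.,   38.,   25.]), np.float64(0.06), array([363., 415.]))
(array([ 450., -303.,   29.,   48.]), np.float64(2.0), array([271., 371.]))
(array([ 571., -290.,   25.,   40.]), np.float64(1.6), array([345., 360.]))
```

View pics/w4.png

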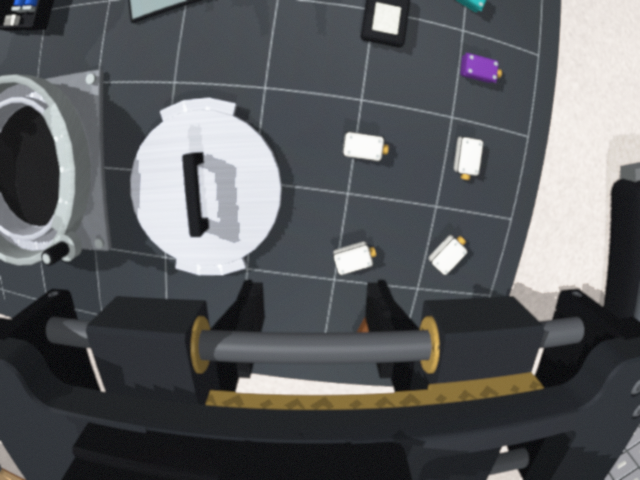

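The lid lies flat and clear at (205,185). White module candidates are (365,147), (468,157), (353,258) and (448,255). All four are white boxes with brass stubs and fit the description; purple (482,68) and turquoise (470,3) do not. I'll measure them and confirm in one crop.

```bash
cat >> h.py <<'E'
def wmods(c,im):
    """white modules in the wrist image: centre, yaw of +x (towards the brass stub)"""
    hsv=cv2.cvtColor(im,cv2.COLOR_BGR2HSV)
    gold=((hsv[...,0]>12)&(hsv[...,0]<32)&(hsv[...,1]>110)&(hsv[...,2]>90)).astype(np.uint8)
    G=[plane(c,"wrist",k.mean(0)[0],.01)[:2] for k in cv2.findContours(gold,0,1)[0] if cv2.contourArea(k)<150 and cv2.contourArea(k)>4]
    for m in modules(c,im,"wrist"):
        p=m[0][:2]/1000; d=[np.linalg.norm(g-p) for g in G]
        if not d or min(d)>.04: continue
        v=G[int(np.argmin(d))]-p; a=m[1]
        if np.cos(a)*v[0]+np.sin(a)*v[1]<0: a+=np.pi
        print(m[2],"xy",p.round(3),"size",m[0][2:],"yaw",round((a+np.pi)%(2*np.pi)-np.pi,2),"stubdir",round(np.arctan2(v[1],v[0]),2))
E
python3 - <<'E'
from h import *
c=cams.get_calibration("wrist"); im=cv2.imread("pics/w4.png"); wmods(c,im)
cv2.imwrite("pics/w4c.png",cv2.resize(im[40:290,310:510],None,fx=2.4,fy=2.4,interpolation=cv2.INTER_CUBIC))
E
```

```text
[352. 258.] xy [ 0.455 -0.294] size [29. 39.] yaw -1.14 stubdir -1.28
[447. 254.] xy [ 0.472 -0.4  ] size [32. 38.] yaw -0.6 stubdir -0.78
[468. 156.] xy [ 0.582 -0.399] size [38. 30.] yaw -3.1 stubdir -2.93
[363. 146.] xy [ 0.573 -0.287] size [24. 39.] yaw -1.56 stubdir -1.58
```

View pics/w4c.png

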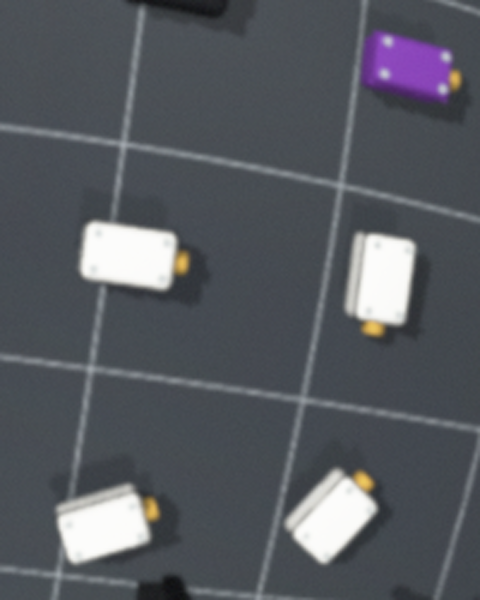

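The crop confirms four white modules with brass stubs. I'll set up a helper for the move numbers and start with A at (0.573,-0.288).

```bash
cat >> h.py <<'E'
def go(*targets):
    """from the measured pose: slide (cm) and roll for targets (x,y,z,theta of tool x)"""
    s=monitor.get_state(); R=Ro.from_rotvec(s["tool_rot"]).as_matrix(); th=np.arctan2(R[1,0],R[0,0])
    print("now",s["position"].round(4),"th",round(th,3),"j7",round(s["joint_positions"][6],2),"w",round(s["grip_width"]*8.7,2))
    Rz=np.array([[np.cos(th),np.sin(th),0],[np.sin(th),-np.cos(th),0],[0,0,-1]]).T
    for t in targets:
        print(t,"slide",(Rz.T@(np.array(t[:3])-s["position"])*100).round(1).tolist(),"roll",round(th-t[3],2))
E
python3 - <<'E'
from h import *
go((.573,-.288,.10,1.58),(.573,-.288,.0035,1.58))
E
```

```text
now [ 0.5046 -0.2458  0.2267] th 0.132 j7 -1.01 w 5.0
(0.573, -0.288, 0.1, 1.58) slide [6.2, 5.1, 12.7] roll -1.45
(0.573, -0.288, 0.0035, 1.58) slide [6.2, 5.1, 22.3] roll -1.45
```

>>> move_arm --pt "0.6 0.5 1" --pt "1.2 1 2" --pt "1.8 1.5 3" --pt "2.4 2 4" --pt "3 2.5 5" --pt "3.6 3 6" --pt "4.2 3.5 7" --pt "4.8 4 8.5" --pt "5.5 4.5 10" --pt "6.2 5.1 11" --pt "6.2 5.1 12" --pt "6.2 5.1 12.7" --pt "6.2 5.1 12.7" --roll '[-0.12,-0.24,-0.36,-0.48,-0.6,-0.72,-0.84,-0.96,-1.08,-1.2,-1.32,-1.45,-1.45]' --gripper 5

```text
time: 15.55
position: [0.572, -0.2868, 0.0983]
tool_rot: [-2.204, -2.233, 0.001]
ft_force: [0.5, -0.4, -1.2]
grip_width: 0.579
grip_force: 0.0
```

```bash
python3 - <<'E'
from h import *
c,im=snap("wrist","w5"); 
for m in modules(c,im,"wrist"): print(m)
for n in ["scene","side"]:
    c,im=snap(n,n+"2"); print(n); [print(m) for m in modules(c,im,n) if m[0][0]<680 and m[0][1]<-180]
go((.573,-.288,.0035,1.58))
E
```

```text
(array([ 807., -572.,   20.,   62.]), np.float64(2.83), array([505., 476.]))
(array([ 582., -400.,   37.,   31.]), np.float64(0.06), array([326., 378.]))
(array([ 706., -293.,   25.,   31.]), np.float64(3.13), array([494., 256.]))
(array([ 454., -290.,   33.,   48.]), np.float64(2.03), array([152., 247.]))
(array([ 573., -286.,   41.,   24.]), np.float64(1.57), array([316., 245.]))
scene
(array([ 585., -402.,   41.,   25.]), np.float64(0.05), array([222., 389.]))
(array([ 471., -402.,   24.,   40.]), np.float64(2.53), array([182., 360.]))
(array([ 576., -287.,   39.,   28.]), np.float64(1.57), array([252., 344.]))
(array([ 455., -294.,   28.,   39.]), np.float64(2.0), array([208., 320.]))
side
(array([ 468., -405.,   26.,   38.]), np.float64(2.57), array([288., 421.]))
(array([ 581., -405.,   38.,   26.]), np.float64(0.04), array([363., 415.]))
(array([ 451., -304.,   29.,   50.]), np.float64(2.0), array([271., 372.]))
(array([ 571., -291.,   39.,   26.]), np.float64(1.48), array([344., 361.]))
now [ 0.5731 -0.2885  0.1006] th 1.579 j7 0.46 w 5.01
(0.573, -0.288, 0.0035, 1.58) slide [0.1, -0.0, 9.7] roll -0.0
```

View pics/w5.png

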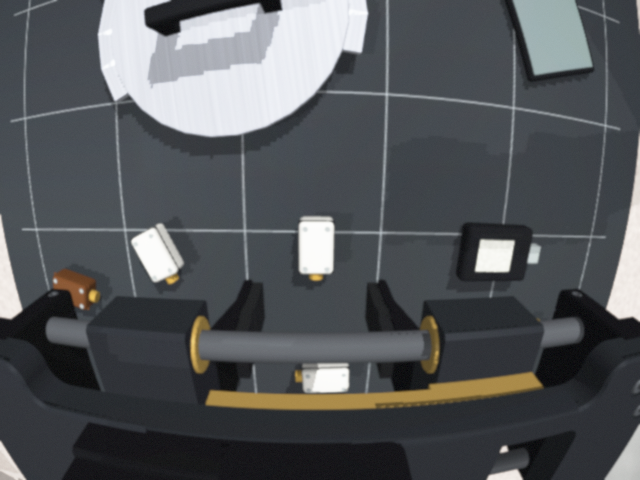

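The module at (316,245) is upright between the fingers. I'll descend, grip and lift.

>>> move_arm --pt "0 0 2" --pt "0 0 4.5" --pt "0 0 7" --pt "0 0 8.5" --pt "0 0 9.3" --pt "0 0 9.6" --pt "0 0 9.6" --roll '[0,0,0,0,0,0,0]'

```text
time: 16.4
position: [0.5734, -0.2897, 0.0051]
tool_rot: [2.21, 2.232, 0.001]
ft_force: [0.5, 1.0, 0.6]
grip_width: 0.569
grip_force: 0.0
```

>>> move_arm --pt "0 0 0" --pt "0 0 0" --pt "0 0 0" --pt "0 0 0" --pt "0 0 0" --pt "0 0 0" --roll '[0,0,0,0,0,0]' --gripper 1 --squeeze 25

```text
time: 17.0
position: [0.5731, -0.2897, 0.005]
tool_rot: [2.21, 2.232, 0.0]
ft_force: [0.3, -0.0, 2.1]
grip_width: 0.273
grip_force: 25.0
```

>>> move_arm --pt "0 0 -0.5" --pt "0 0 -2" --pt "0 0 -5" --pt "0 0 -9" --pt "0 0 -13" --pt "0 0 -15" --pt "0 0 -15" --roll '[0,0,0,0,0,0,0]'

```text
time: 17.7
position: [0.5753, -0.2908, 0.1603]
tool_rot: [2.205, 2.226, 0.005]
ft_force: [0.1, 0.2, -0.5]
grip_width: 0.274
grip_force: 25.0
```

```bash
python3 - <<'E'
from h import *
C=np.array([.519,.110]); y=.09; x=C+.043*np.array([np.cos(y),np.sin(y)]); print(x)
go((*x,.15,1.66),(*x,.018,1.66))
E
```

```text
[0.56182597 0.11386478]
now [ 0.5753 -0.2908  0.1603] th 1.581 j7 0.46 w 2.38
(np.float64(0.5618259675195157), np.float64(0.11386477761551447), 0.15, 1.66) slide [40.5, -0.9, 1.0] roll -0.08
(np.float64(0.5618259675195157), np.float64(0.11386477761551447), 0.018, 1.66) slide [40.5, -0.9, 14.2] roll -0.08
```

>>> move_arm --pt "0.8 0 0" --pt "2.4 0 0" --pt "5 0 0" --pt "8 -0.1 0" --pt "11 -0.2 0" --pt "14.5 -0.3 0" --pt "18 -0.4 0" --pt "21.5 -0.5 0" --pt "25 -0.6 0" --pt "28.5 -0.7 0" --pt "32 -0.8 0" --pt "35 -0.9 0.5" --pt "38 -0.9 1" --pt "39.8 -0.9 1" --pt "40.4 -0.9 1" --pt "40.5 -0.9 1" --pt "40.5 -0.9 1" --pt "40.5 -0.9 1" --roll '[0,0,0,0,-0.02,-0.04,-0.06,-0.08,-0.08,-0.08,-0.08,-0.08,-0.08,-0.08,-0.08,-0.08,-0.08,-0.08]'

```text
time: 19.5
position: [0.5598, 0.1137, 0.1444]
tool_rot: [2.122, 2.317, -0.001]
ft_force: [0.2, -0.8, 0.3]
grip_width: 0.274
grip_force: 25.0
```

```bash
python3 - <<'E'
from h import *
go((.5618,.1139,.0195,1.66))
E
```

```text
now [0.5598 0.1137 0.1444] th 1.659 j7 -0.19 w 2.38
(0.5618, 0.1139, 0.0195, 1.66) slide [0.0, 0.2, 12.5] roll -0.0
```

>>> move_arm --pt "0 0.1 2" --pt "0 0.2 4.5" --pt "0 0.2 7" --pt "0 0.2 9" --pt "0 0.2 10.5" --pt "0 0.2 11.5" --pt "0 0.2 12.1" --pt "0 0.2 12.5" --pt "0 0.2 12.5" --roll '[0,0,0,0,0,0,0,0,0]'

```text
time: 20.4
position: [0.562, 0.1155, 0.0197]
tool_rot: [2.119, 2.319, 0.0]
ft_force: [1.3, -0.3, -0.9]
grip_width: 0.268
grip_force: 25.0
```

>>> move_arm --pt "0 0 0" --pt "0 0 0" --pt "0 0 0" --pt "0 0 0" --pt "0 0 -1" --pt "0 0 -3" --pt "0 0 -6" --pt "0 0 -10" --pt "0 0 -13" --pt "0 0 -13" --roll '[0,0,0,0,0,0,0,0,0,0]' --gripper 3.4

```text
time: 21.4
position: [0.5652, 0.1164, 0.1559]
tool_rot: [2.115, 2.315, 0.013]
ft_force: [0.0, -0.4, 0.7]
grip_width: 0.392
grip_force: 0.0
```

```bash
python3 - <<'E'
from h import *
go((.453,-.297,.15,2.0),(.453,-.297,.10,2.0))
E
```

```text
now [0.5652 0.1164 0.1559] th 1.661 j7 -0.19 w 3.41
(0.453, -0.297, 0.15, 2.0) slide [-40.2, -14.9, 0.6] roll -0.34
(0.453, -0.297, 0.1, 2.0) slide [-40.2, -14.9, 5.6] roll -0.34
```

>>> move_arm --pt "-1 -0.4 0" --pt "-3 -1.1 0" --pt "-6 -2.2 0" --pt "-9.5 -3.5 0" --pt "-13 -4.8 0" --pt "-16.5 -6.1 0" --pt "-20 -7.4 0" --pt "-23.5 -8.7 0" --pt "-27 -10 0" --pt "-30.5 -11.3 0" --pt "-34 -12.6 0" --pt "-37 -13.7 0" --pt "-39 -14.5 1" --pt "-40 -14.9 3" --pt "-40.2 -14.9 5" --pt "-40.2 -14.9 5.6" --pt "-40.2 -14.9 5.6" --roll '[0,0,-0.04,-0.08,-0.12,-0.16,-0.2,-0.24,-0.28,-0.32,-0.34,-0.34,-0.34,-0.34,-0.34,-0.34,-0.34]' --gripper 5

```text
time: 23.1
position: [0.4478, -0.2975, 0.0918]
tool_rot: [-1.694, -2.641, 0.0]
ft_force: [-0.6, -0.6, -0.2]
grip_width: 0.578
grip_force: 0.0
```

```bash
python3 - <<'E'
from h import *
c,im=snap("wrist","w6"); wmods(c,im)
for n in ["scene","side"]:
    c,im=snap(n,n+"3"); print(n); [print(m) for m in modules(c,im,n) if m[0][0]<680 and m[0][1]<-180]
go((.453,-.297,.004,2.0))
E
```

```text
[322. 246.] xy [ 0.451 -0.294] size [23. 43.] yaw -1.15 stubdir -1.15
scene
(array([ 585., -402.,   41.,   25.]), np.float64(0.05), array([222., 388.]))
(array([ 471., -403.,   24.,   39.]), np.float64(2.53), array([181., 361.]))
(array([ 455., -294.,   28.,   39.]), np.float64(2.0), array([208., 320.]))
side
(array([ 468., -405.,   26.,   38.]), np.float64(2.57), array([288., 421.]))
(array([ 581., -405.,   38.,   26.]), np.float64(0.04), array([363., 415.]))
(array([ 451., -304.,   29.,   50.]), np.float64(2.0), array([271., 372.]))
now [ 0.45   -0.2982  0.0943] th 2.002 j7 0.99 w 5.0
(0.453, -0.297, 0.004, 2.0) slide [-0.0, 0.3, 9.0] roll 0.0
```

>>> move_arm --pt "0 0.1 2" --pt "0 0.2 4.5" --pt "0 0.2 6.5" --pt "0 0.2 8" --pt "0 0.2 8.7" --pt "0 0.2 9" --pt "0 0.2 9" --roll '[0,0,0,0,0,0,0]'

```text
time: 23.95
position: [0.4519, -0.2976, 0.0042]
tool_rot: [1.695, 2.644, 0.0]
ft_force: [-0.1, -0.9, 0.3]
grip_width: 0.576
grip_force: 0.0
```

>>> move_arm --pt "0 0 0" --pt "0 0 0" --pt "0 0 0" --pt "0 0 0" --pt "0 0 0" --pt "0 0 0" --roll '[0,0,0,0,0,0]' --gripper 1 --squeeze 25

```text
time: 24.55
position: [0.4516, -0.2975, 0.0039]
tool_rot: [1.696, 2.644, 0.0]
ft_force: [-0.0, 0.6, 2.7]
grip_width: 0.269
grip_force: 25.0
```

>>> move_arm --pt "0 0 -0.5" --pt "0 0 -2" --pt "0 0 -5" --pt "0 0 -9" --pt "0 0 -13" --pt "0 0 -15" --pt "0 0 -15" --pt "0 0 -15" --roll '[0,0,0,0,0,0,0,0]'

```text
time: 25.35
position: [0.4511, -0.2973, 0.1533]
tool_rot: [-1.696, -2.644, -0.0]
ft_force: [-0.4, 0.3, -1.4]
grip_width: 0.271
grip_force: 25.0
```

```bash
python3 - <<'E'
from h import *
C=np.array([.519,.110]); y=.09; x=C-.043*np.array([np.cos(y),np.sin(y)]); print(x)
go((*x,.15,1.66))
E
```

```text
[0.47617403 0.10613522]
now [ 0.4511 -0.2973  0.1533] th 2.001 j7 0.98 w 2.36
(np.float64(0.4761740324804843), np.float64(0.10613522238448553), 0.15, 1.66) slide [35.6, 19.1, 0.3] roll 0.34
```

>>> move_arm --pt "0.7 0.4 0" --pt "2.2 1.2 0" --pt "4.5 2.4 0" --pt "7.2 3.9 0" --pt "10 5.4 0" --pt "13 7 0" --pt "16 8.6 0" --pt "19 10.2 0" --pt "22 11.8 0" --pt "25 13.4 0" --pt "28 15 0" --pt "31 16.6 0" --pt "33.5 18 0" --pt "35 18.8 0" --pt "35.6 19.1 0" --pt "35.6 19.1 0" --pt "35.6 19.1 0" --pt "35.6 19.1 0" --roll '[0,0.03,0.06,0.1,0.14,0.18,0.22,0.26,0.3,0.34,0.34,0.34,0.34,0.34,0.34,0.34,0.34,0.34]'

```text
time: 27.15
position: [0.4764, 0.1044, 0.1532]
tool_rot: [-2.122, -2.317, 0.001]
ft_force: [0.1, -0.6, -0.6]
grip_width: 0.271
grip_force: 25.0
```

```bash
python3 - <<'E'
from h import *
go((.4762,.1061,.0185,1.66))
E
```

```text
now [0.4764 0.1044 0.1532] th 1.659 j7 -0.19 w 2.36
(0.4762, 0.1061, 0.0185, 1.66) slide [0.2, -0.0, 13.5] roll -0.0
```

>>> move_arm --pt "0.1 0 2" --pt "0.2 0 4.5" --pt "0.2 0 7" --pt "0.2 0 9.5" --pt "0.2 0 11.5" --pt "0.2 0 12.5" --pt "0.2 0 13.1" --pt "0.2 0 13.5" --pt "0.2 0 13.5" --roll '[0,0,0,0,0,0,0,0,0]'

```text
time: 28.05
position: [0.4767, 0.1077, 0.0188]
tool_rot: [2.119, 2.319, 0.001]
ft_force: [-0.7, -0.1, 0.5]
grip_width: 0.272
grip_force: 25.0
```

>>> move_arm --pt "0 0 0" --pt "0 0 0" --pt "0 0 0" --pt "0 0 0" --pt "0 0 -1" --pt "0 0 -3" --pt "0 0 -6" --pt "0 0 -10" --pt "0 0 -13" --pt "0 0 -13" --pt "0 0 -13" --roll '[0,0,0,0,0,0,0,0,0,0,0]' --gripper 3.4

```text
time: 29.15
position: [0.4768, 0.1079, 0.1497]
tool_rot: [2.118, 2.318, 0.003]
ft_force: [-0.1, -0.4, 0.2]
grip_width: 0.39
grip_force: 0.0
```

```bash
python3 - <<'E'
from h import *
for n in ["scene","side"]:
    c,im=snap(n,n+"4"); print(n); [print(m) for m in modules(c,im,n) if m[0][0]<680 and m[0][1]<-180]
go((.583,-.402,.10,.05))
E
```

```text
scene
(array([ 585., -402.,   41.,   25.]), np.float64(0.05), array([222., 388.]))
(array([ 471., -402.,   24.,   40.]), np.float64(2.53), array([181., 361.]))
side
(array([ 468., -405.,   26.,   38.]), np.float64(2.58), array([288., 421.]))
(array([ 581., -405.,   38.,   25.]), np.float64(0.06), array([363., 414.]))
now [0.4755 0.1075 0.1477] th 1.661 j7 -0.2 w 3.4
(0.583, -0.402, 0.1, 0.05) slide [-51.7, 6.1, 4.8] roll 1.61
```

>>> move_arm --pt "-1 0.1 0" --pt "-3 0.3 0" --pt "-6 0.7 0" --pt "-9.5 1.1 0" --pt "-13 1.5 0" --pt "-16.5 1.9 0" --pt "-20 2.3 0" --pt "-23.5 2.8 0" --pt "-27 3.2 0" --pt "-30.5 3.6 0" --pt "-34 4 0" --pt "-37.5 4.4 0" --pt "-41 4.8 0" --pt "-44.5 5.3 0" --pt "-48 5.7 1" --pt "-50.5 6 2" --pt "-51.7 6.1 4" --pt "-51.7 6.1 4.8" --pt "-51.7 6.1 4.8" --pt "-51.7 6.1 4.8" --roll '[0.05,0.15,0.25,0.35,0.45,0.55,0.65,0.75,0.85,0.95,1.05,1.15,1.25,1.35,1.45,1.55,1.61,1.61,1.61,1.61]' --gripper 5

```text
time: 31.25
position: [0.5838, -0.4003, 0.1004]
tool_rot: [-3.139, -0.083, 0.001]
ft_force: [-0.5, -0.4, 0.2]
grip_width: 0.578
grip_force: 0.0
```

```bash
python3 - <<'E'
from h import *
c,im=snap("wrist","w7"); wmods(c,im)
for n in ["scene","side"]:
    c,im=snap(n,n+"5"); print(n); [print(m) for m in modules(c,im,n) if m[0][0]<680 and m[0][1]<-180]
go((.583,-.402,.004,.05))
E
```

```text
[317. 241.] xy [ 0.584 -0.404] size [41. 23.] yaw -3.09 stubdir -3.1
scene
(array([ 586., -402.,   40.,   25.]), np.float64(0.05), array([223., 388.]))
(array([ 460., -398.,   26.,   18.]), np.float64(1.39), array([180., 356.]))
side
(array([ 468., -405.,   26.,   38.]), np.float64(2.57), array([288., 421.]))
(array([ 581., -405.,   38.,   26.]), np.float64(0.04), array([363., 415.]))
now [ 0.5845 -0.401   0.102 ] th 0.052 j7 -0.87 w 5.01
(0.583, -0.402, 0.004, 0.05) slide [-0.2, 0.1, 9.8] roll 0.0
```

>>> move_arm --pt "0 0.1 2" --pt "-0.1 0.2 4.5" --pt "-0.1 0.2 7" --pt "-0.1 0.2 8.7" --pt "-0.1 0.2 9.5" --pt "-0.1 0.2 9.8" --pt "-0.1 0.2 9.8" --roll '[0,0,0,0,0,0,0]'

```text
time: 32.1
position: [0.5832, -0.4039, 0.0033]
tool_rot: [3.14, 0.08, 0.001]
ft_force: [-0.1, 0.1, 0.3]
grip_width: 0.575
grip_force: 0.0
```

>>> move_arm --pt "0 0 0" --pt "0 0 0" --pt "0 0 0" --pt "0 0 0" --pt "0 0 0" --pt "0 0 0" --roll '[0,0,0,0,0,0]' --gripper 1 --squeeze 25

```text
time: 32.7
position: [0.5829, -0.4038, 0.003]
tool_rot: [3.14, 0.08, 0.001]
ft_force: [-0.2, 0.3, 1.8]
grip_width: 0.275
grip_force: 25.0
```

>>> move_arm --pt "0 0 -0.5" --pt "0 0 -2" --pt "0 0 -5" --pt "0 0 -9" --pt "0 0 -13" --pt "0 0 -15" --pt "0 0 -15" --pt "0 0 -15" --roll '[0,0,0,0,0,0,0,0]'

```text
time: 33.5
position: [0.5827, -0.4037, 0.1532]
tool_rot: [3.14, 0.08, 0.001]
ft_force: [-0.9, -0.2, -0.9]
grip_width: 0.273
grip_force: 25.0
```

```bash
python3 - <<'E'
from h import *
C=np.array([.519,.110]); y=.09; x=C-.036*np.array([-np.sin(y),np.cos(y)]); print(x, C+.034*np.array([-np.sin(y),np.cos(y)]))
go((*x,.15,.09))
E
```

```text
[0.52223563 0.0741457 ] [0.51594413 0.14386239]
now [ 0.5827 -0.4037  0.1532] th 0.051 j7 -0.88 w 2.37
(np.float64(0.5222356277711284), np.float64(0.07414570161156821), 0.15, 0.09) slide [-3.6, -48.0, 0.3] roll -0.04
```

>>> move_arm --pt "-0.1 -1 0" --pt "-0.2 -3 0" --pt "-0.5 -6 0" --pt "-0.7 -9.5 0" --pt "-1 -13 0" --pt "-1.2 -16.5 0" --pt "-1.5 -20 0" --pt "-1.8 -23.5 0" --pt "-2 -27 0" --pt "-2.3 -30.5 0" --pt "-2.5 -34 0" --pt "-2.8 -37.5 0" --pt "-3.1 -41 0" --pt "-3.3 -44 0" --pt "-3.5 -46.5 0" --pt "-3.6 -47.7 0" --pt "-3.6 -48 0" --pt "-3.6 -48 0" --pt "-3.6 -48 0" --pt "-3.6 -48 0" --roll '[0,0,0,0,-0.02,-0.04,-0.04,-0.04,-0.04,-0.04,-0.04,-0.04,-0.04,-0.04,-0.04,-0.04,-0.04,-0.04,-0.04,-0.04]'

```text
time: 35.5
position: [0.5225, 0.0722, 0.1524]
tool_rot: [3.138, 0.139, -0.0]
ft_force: [0.3, -0.0, 0.1]
grip_width: 0.271
grip_force: 25.0
```

```bash
python3 - <<'E'
from h import *
go((.5222,.0741,.0175,.09)); c,im=snap("wrist","w8")
E
```

```text
now [0.5225 0.0722 0.1524] th 0.088 j7 -1.68 w 2.36
(0.5222, 0.0741, 0.0175, 0.09) slide [-0.0, -0.2, 13.5] roll -0.0
```

View pics/w8.png

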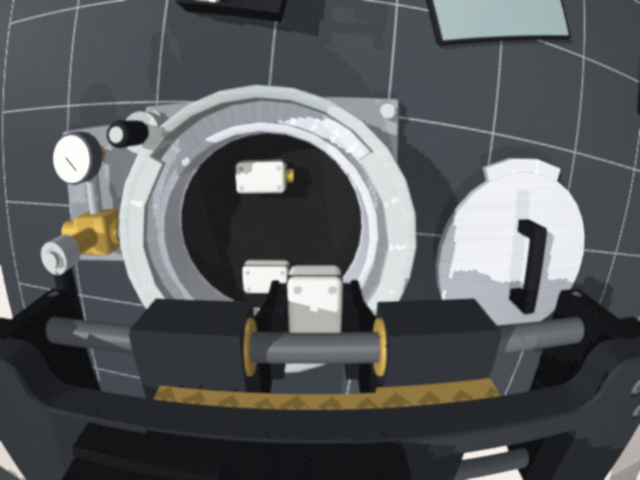

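Two modules lie flat in the pot at (263,176) and (266,277), and the third is in the grip. I'll lower it.

>>> move_arm --pt "0 -0.1 2" --pt "0 -0.1 4.5" --pt "0 -0.1 7" --pt "0 -0.1 9.5" --pt "0 -0.1 11.5" --pt "0 -0.1 12.5" --pt "0 -0.1 13.1" --pt "0 -0.1 13.5" --pt "0 -0.1 13.5" --roll '[0,0,0,0,0,0,0,0,0]'

```text
time: 36.45
position: [0.5227, 0.0748, 0.0179]
tool_rot: [-3.138, -0.142, -0.001]
ft_force: [-0.8, -0.0, -0.9]
grip_width: 0.274
grip_force: 25.0
```

>>> move_arm --pt "0 0 0" --pt "0 0 0" --pt "0 0 0" --pt "0 0 0" --pt "0 0 -1" --pt "0 0 -3" --pt "0 0 -6" --pt "0 0 -10" --pt "0 0 -13" --pt "0 0 -13" --pt "0 0 -13" --roll '[0,0,0,0,0,0,0,0,0,0,0]' --gripper 3.4

```text
time: 37.55
position: [0.5227, 0.0749, 0.1488]
tool_rot: [-3.138, -0.143, -0.003]
ft_force: [-0.2, 0.6, -0.7]
grip_width: 0.391
grip_force: 0.0
```

```bash
python3 - <<'E'
from h import *
for n in ["scene","side"]:
    c,im=snap(n,n+"6"); print(n); [print(m) for m in modules(c,im,n) if m[0][0]<680 and m[0][1]<-180]
go((.470,-.403,.10,-.59))
E
```

```text
scene
(array([ 471., -402.,   24.,   40.]), np.float64(2.53), array([181., 361.]))
side
(array([ 468., -405.,   26.,   37.]), np.float64(2.56), array([288., 421.]))
now [0.5214 0.0747 0.1467] th 0.091 j7 -1.68 w 3.39
(0.47, -0.403, 0.1, -0.59) slide [-9.5, 47.1, 4.7] roll 0.68
```

>>> move_arm --pt "-0.2 1 0" --pt "-0.6 3 0" --pt "-1.2 6 0" --pt "-1.9 9.5 0" --pt "-2.6 13 0" --pt "-3.3 16.5 0" --pt "-4 20 0" --pt "-4.7 23.5 0" --pt "-5.4 27 0" --pt "-6.2 30.5 0" --pt "-6.9 34 0" --pt "-7.6 37.5 0" --pt "-8.3 41 0" --pt "-8.9 44 1" --pt "-9.3 46 2" --pt "-9.5 47.1 3.5" --pt "-9.5 47.1 4.7" --pt "-9.5 47.1 4.7" --pt "-9.5 47.1 4.7" --roll '[0,0.05,0.1,0.15,0.2,0.25,0.3,0.35,0.4,0.45,0.5,0.55,0.6,0.65,0.68,0.68,0.68,0.68,0.68]' --gripper 5

```text
time: 39.55
position: [0.4707, -0.4011, 0.1]
tool_rot: [-3.006, 0.909, 0.002]
ft_force: [0.4, 0.8, 0.8]
grip_width: 0.577
grip_force: 0.0
```

```bash
python3 - <<'E'
from h import *
c,im=snap("wrist","w9"); wmods(c,im)
for n in ["scene","side"]:
    c,im=snap(n,n+"7"); print(n); [print(m) for m in modules(c,im,n) if m[0][0]<680 and m[0][1]<-180]
go((.470,-.403,.0035,-.59))
E
```

```text
[318. 247.] xy [ 0.47  -0.404] size [25. 40.] yaw -0.57 stubdir -0.63
scene
(array([ 471., -402.,   24.,   40.]), np.float64(2.53), array([181., 361.]))
side
(array([ 468., -405.,   26.,   38.]), np.float64(2.57), array([288., 421.]))
now [ 0.4714 -0.4021  0.1014] th -0.587 j7 -1.39 w 5.03
(0.47, -0.403, 0.0035, -0.59) slide [-0.1, 0.2, 9.8] roll 0.0
```

>>> move_arm --pt "0 0.1 2" --pt "-0.1 0.2 4.5" --pt "-0.1 0.2 7" --pt "-0.1 0.2 8.7" --pt "-0.1 0.2 9.5" --pt "-0.1 0.2 9.8" --pt "-0.1 0.2 9.8" --roll '[0,0,0,0,0,0,0]'

```text
time: 40.4
position: [0.469, -0.4041, 0.0032]
tool_rot: [3.006, -0.912, 0.002]
ft_force: [0.4, -0.5, -0.6]
grip_width: 0.577
grip_force: 0.0
```

>>> move_arm --pt "0 0 0" --pt "0 0 0" --pt "0 0 0" --pt "0 0 0" --pt "0 0 0" --pt "0 0 0" --roll '[0,0,0,0,0,0]' --gripper 1 --squeeze 25

```text
time: 41.0
position: [0.4686, -0.4041, 0.0029]
tool_rot: [3.006, -0.912, 0.001]
ft_force: [-0.4, 0.6, 2.6]
grip_width: 0.272
grip_force: 25.0
```

>>> move_arm --pt "0 0 -0.5" --pt "0 0 -2" --pt "0 0 -5" --pt "0 0 -9" --pt "0 0 -13" --pt "0 0 -15" --pt "0 0 -15" --pt "0 0 -15" --roll '[0,0,0,0,0,0,0,0]'

```text
time: 41.8
position: [0.4684, -0.4039, 0.1531]
tool_rot: [3.006, -0.912, 0.001]
ft_force: [-0.5, -0.3, -1.7]
grip_width: 0.274
grip_force: 25.0
```

```bash
python3 - <<'E'
from h import *
go((.5160,.1436,.15,.09))
E
```

```text
now [ 0.4684 -0.4039  0.1531] th -0.589 j7 -1.4 w 2.38
(0.516, 0.1436, 0.15, 0.09) slide [-26.5, -48.2, 0.3] roll -0.68
```

>>> move_arm --pt "-0.5 -1 0" --pt "-1.6 -3 0" --pt "-3.2 -5.8 0" --pt "-4.9 -9 0" --pt "-6.6 -12 0" --pt "-8.3 -15 0" --pt "-9.9 -18 0" --pt "-11.5 -21 0" --pt "-13.2 -24 0" --pt "-14.8 -27 0" --pt "-16.5 -30 0" --pt "-18.1 -33 0" --pt "-19.8 -36 0" --pt "-21.4 -39 0" --pt "-23.1 -42 0" --pt "-24.7 -45 0" --pt "-25.8 -47 0" --pt "-26.5 -48.2 0" --pt "-26.5 -48.2 0" --pt "-26.5 -48.2 0" --roll '[0,0,-0.04,-0.08,-0.12,-0.16,-0.2,-0.24,-0.28,-0.32,-0.36,-0.4,-0.44,-0.48,-0.52,-0.56,-0.6,-0.64,-0.68,-0.68]'

```text
time: 43.8
position: [0.5156, 0.1435, 0.1519]
tool_rot: [3.137, 0.144, -0.002]
ft_force: [0.3, -0.4, -0.3]
grip_width: 0.274
grip_force: 25.0
```

```bash
python3 - <<'E'
from h import *
go((.516,.1436,.0175,.09))
E
```

```text
now [0.5156 0.1435 0.1519] th 0.092 j7 -1.81 w 2.38
(0.516, 0.1436, 0.0175, 0.09) slide [0.0, -0.0, 13.4] roll 0.0
```

>>> move_arm --pt "0 0 2" --pt "0 0 4.5" --pt "0 0 7" --pt "0 0 9.5" --pt "0 0 11.5" --pt "0 0 12.5" --pt "0 0 13.1" --pt "0 0 13.4" --pt "0 0 13.4" --roll '[0,0,0,0,0,0,0,0,0]'

```text
time: 44.7
position: [0.5164, 0.1439, 0.019]
tool_rot: [-3.138, -0.142, -0.001]
ft_force: [-0.6, -0.5, -1.1]
grip_width: 0.273
grip_force: 25.0
```

>>> move_arm --pt "0 0 0" --pt "0 0 0" --pt "0 0 0" --pt "0 0 0" --pt "0 0 -1" --pt "0 0 -3" --pt "0 0 -6" --pt "0 0 -10" --pt "0 2 -13" --pt "0 5 -15" --pt "0 8 -17" --pt "0 10 -18" --pt "0 10 -18" --pt "0 10 -18" --roll '[0,0,0,0,0,0,0,0,0,0,0,0,0,0]' --gripper 3.4

```text
time: 46.1
position: [0.525, 0.045, 0.199]
tool_rot: [-3.138, -0.142, -0.001]
ft_force: [0.2, -0.0, 0.1]
grip_width: 0.39
grip_force: 0.0
```

```bash
python3 - <<'E'
from h import *
c,im=snap("wrist","w10"); go((.5,-.125,.1,.13))
# lid: handle dark bar within the lid, tops; lid disc white blob
hsv=cv2.cvtColor(im,cv2.COLOR_BGR2HSV); m=((hsv[...,2]>140)&(hsv[...,1]<60)).astype(np.uint8)
for k in cv2.findContours(m,0,1)[0]:
    if cv2.contourArea(k)>3000:
        P=np.array([plane(c,"wrist",p[0],.01)[:2] for p in k]); print("blob",cv2.boundingRect(k),cv2.minEnclosingCircle((P*1000).astype(np.float32)))
        x,y,w,h=cv2.boundingRect(k); b=(hsv[y:y+h,x:x+w,2]<60).astype(np.uint8)
        for q in cv2.findContours(b,0,1)[0]:
            if 300<cv2.contourArea(q)<6000:
                Q=np.array([plane(c,"wrist",p[0]+[x,y],.05)[:2] for p in q]); print("  bar",cv2.boundingRect(q),cv2.minAreaRect((Q*1000).astype(np.float32)))
E
```

```text
now [0.5245 0.0458 0.1983] th 0.092 j7 -1.62 w 3.4
(0.5, -0.125, 0.1, 0.13) slide [-4.0, 16.8, 9.8] roll -0.04
blob (399, 152, 143, 153) ((513.0142822265625, -127.63020324707031), 92.81034088134766)
  bar (110, 129, 33, 24) ((470.81439208984375, -187.35986328125), (26.777624130249023, 44.17530822753906), 1.1566165685653687)
  bar (71, 57, 27, 85) ((510.26251220703125, -119.3121337890625), (86.53456115722656, 23.407848358154297), 8.363480567932129)
  bar (0, 24, 16, 45) ((553.9705810546875, -34.154415130615234), (39.04745101928711, 13.515908241271973), 8.148740768432617)
blob (83, 93, 287, 240) ((507.13116455078125, 134.53646850585938), 174.90377807617188)
  bar (30, 205, 122, 35) ((415.2637634277344, 184.26097106933594), (40.95777130126953, 145.10459899902344), 9.499791145324707)
  bar (267, 186, 20, 54) ((446.27423095703125, -6.338048934936523), (57.98980712890625, 18.47300910949707), 8.62660026550293)
  bar (30, 30, 30, 22) ((595.05419921875, 218.60107421875), (20.066476821899414, 29.925336837768555), 9.437633514404297)
blob (389, 0, 133, 48) ((736.4266967773438, -79.64392852783203), 71.76382446289062)
```

View pics/w10.png

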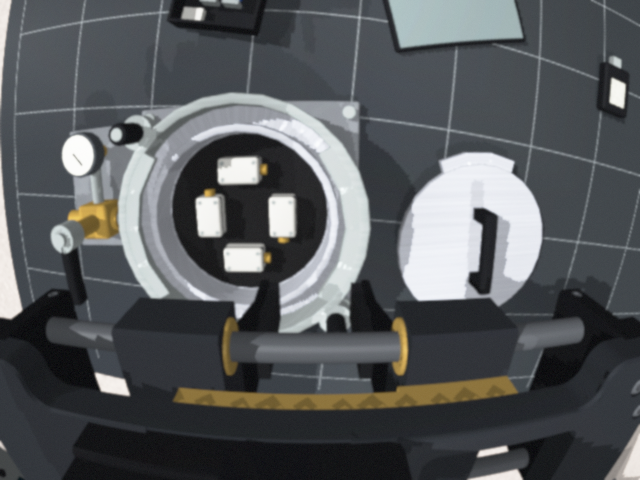

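All four modules lie flat and separate in the pot at (240,170), (210,215), (282,215) and (244,257). Back to the lid at the pose where I released it.

```bash
python3 - <<'E'
from h import *
go((.5093,-.1255,.09,.131),(.5093,-.1255,.0286,.131))
E
```

```text
now [0.5245 0.0458 0.1983] th 0.092 j7 -1.62 w 3.4
(0.5093, -0.1255, 0.09, 0.131) slide [-3.1, 16.9, 10.8] roll -0.04
(0.5093, -0.1255, 0.0286, 0.131) slide [-3.1, 16.9, 17.0] roll -0.04
```

>>> move_arm --pt "-0.2 1 0" --pt "-0.6 3 0" --pt "-1 6 0" --pt "-1.5 9 0" --pt "-2 12 0" --pt "-2.6 15 2" --pt "-3 16.5 5" --pt "-3.1 16.9 8" --pt "-3.1 16.9 10.8" --pt "-3.1 16.9 10.8" --pt "-3.1 16.9 10.8" --pt "-3.1 16.9 10.8" --roll '[0,0,-0.02,-0.04,-0.04,-0.04,-0.04,-0.04,-0.04,-0.04,-0.04,-0.04]' --gripper 5

```text
time: 47.35
position: [0.5107, -0.1264, 0.0921]
tool_rot: [3.134, 0.207, 0.004]
ft_force: [0.2, 0.2, 0.2]
grip_width: 0.571
grip_force: 0.0
```

```bash
python3 - <<'E'
from h import *
go((.5093,-.1255,.0286,.131))
E
```

```text
now [ 0.5107 -0.1264  0.0921] th 0.132 j7 -1.23 w 4.97
(0.5093, -0.1255, 0.0286, 0.131) slide [-0.1, -0.1, 6.4] roll 0.0
```

>>> move_arm --pt "-0.1 -0.1 2" --pt "-0.1 -0.1 4" --pt "-0.1 -0.1 5.6" --pt "-0.1 -0.1 6.3" --pt "-0.1 -0.1 6.3" --pt "-0.1 -0.1 6.3" --roll '[0,0,0,0,0,0]'

```text
time: 47.95
position: [0.5094, -0.1259, 0.0288]
tool_rot: [3.134, 0.206, 0.003]
ft_force: [0.1, 0.4, 0.6]
grip_width: 0.575
grip_force: 0.0
```

>>> move_arm --pt "0 0 0" --pt "0 0 0" --pt "0 0 0" --pt "0 0 0" --pt "0 0 0" --pt "0 0 0" --pt "0 0 0" --roll '[0,0,0,0,0,0,0]' --gripper 0.3 --squeeze 45

```text
time: 48.65
position: [0.5084, -0.1257, 0.0276]
tool_rot: [-3.135, -0.206, -0.0]
ft_force: [0.1, 0.3, -0.0]
grip_width: 0.151
grip_force: 44.9
```

>>> move_arm --pt "0 0 -0.5" --pt "0 0 -1.5" --pt "0 0 -3" --pt "0 0 -5" --pt "0 0 -7" --pt "0 0 -9" --pt "0 0 -11" --pt "0 0 -12.5" --pt "0 0 -12.5" --pt "0 0 -12.5" --roll '[0,0,0,0,0,0,0,0,0,0]'

```text
time: 49.65
position: [0.5079, -0.1257, 0.1523]
tool_rot: [-3.135, -0.205, 0.001]
ft_force: [-0.4, 0.3, -5.7]
grip_width: 0.16
grip_force: 44.9
```

```bash
python3 - <<'E'
from h import *
go((.5200,.1116,.15,.131))
E
```

```text
now [ 0.5079 -0.1257  0.1523] th 0.131 j7 -1.24 w 1.39
(0.52, 0.1116, 0.15, 0.131) slide [4.3, -23.4, 0.2] roll -0.0
```

>>> move_arm --pt "0.1 -0.8 0" --pt "0.4 -2.4 0" --pt "0.8 -4.4 0" --pt "1.2 -6.6 0" --pt "1.6 -8.9 0" --pt "2 -11.2 0" --pt "2.4 -13.5 0" --pt "2.8 -15.8 0" --pt "3.3 -18.1 0" --pt "3.7 -20.4 0" --pt "4 -22.2 0" --pt "4.2 -23 0" --pt "4.2 -23.4 0" --pt "4.2 -23.4 0" --pt "4.2 -23.4 0" --pt "4.2 -23.4 0" --roll '[0,0,0,0,0,0,0,0,0,0,0,0,0,0,0,0]'

```text
time: 51.25
position: [0.5195, 0.1104, 0.1525]
tool_rot: [3.135, 0.202, -0.0]
ft_force: [-0.5, -0.1, -5.7]
grip_width: 0.154
grip_force: 44.9
```

```bash
python3 - <<'E'
from h import *
go((.519,.1113,.0716,.131))
snap("wrist","w11"); snap("side","side8")
E
```

```text
now [0.5195 0.1104 0.1525] th 0.129 j7 -1.71 w 1.34
(0.519, 0.1113, 0.0716, 0.131) slide [-0.0, -0.1, 8.1] roll -0.0
```

View pics/side8.png

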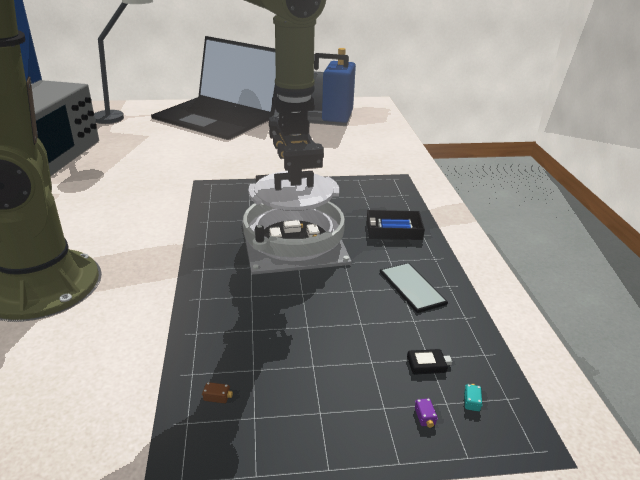

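The lid is level above the pot at (293,190), and the modules are still in the pot at (275,233), (292,226) and (314,230), with the fourth hidden behind the rim. I'll lower the lid.

>>> move_arm --pt "0 -0.1 1" --pt "0 -0.1 2.5" --pt "0 -0.1 4" --pt "0 -0.1 5.2" --pt "0 -0.1 6" --pt "0 -0.1 6.5" --pt "0 -0.1 7" --pt "0 -0.1 7.4" --pt "0 -0.1 7.7" --pt "0 -0.1 8" --pt "0 -0.1 8.1" --pt "0 -0.1 8.1" --pt "0 -0.1 8.1" --roll '[0,0,0,0.02,0.03,0.03,0.03,0.03,0.03,0.03,0.03,0.03,0.03]'

```text
time: 52.65
position: [0.5195, 0.1127, 0.0717]
tool_rot: [-3.138, -0.158, -0.001]
ft_force: [0.2, -0.8, -5.0]
grip_width: 0.152
grip_force: 44.9
```

>>> move_arm --pt "0 0 0.1" --pt "0 0 0.2" --pt "0 0 0.3" --pt "0 0 0.3" --roll '[0,0,0,0]'

```text
time: 53.05
position: [0.5196, 0.1127, 0.0716]
tool_rot: [3.138, 0.158, 0.001]
ft_force: [-7.6, -1.7, 13.6]
grip_width: 0.159
grip_force: 44.9
```

Contact is at exactly the seated height. I'll release and move to above the open far knob.

>>> move_arm --pt "0 0 0" --pt "0 0 0" --pt "0 0 0" --pt "0 0 0" --pt "0 0 -1" --pt "0 0 -3" --pt "0 0 -6" --pt "0 0 -9" --pt "0 1 -13" --pt "0 2 -15" --pt "0 2 -15" --pt "0 2 -15" --roll '[0,0,0,0,0,0,0,0,0,0,0,0]' --gripper 5

```text
time: 54.25
position: [0.5214, 0.0929, 0.2189]
tool_rot: [-3.137, -0.158, -0.001]
ft_force: [0.0, 0.4, -1.0]
grip_width: 0.579
grip_force: 0.0
```

```bash
python3 - <<'E'
from h import *
c,im=snap("wrist","w12"); cv2.imwrite("pics/w12c.png",cv2.resize(im[60:400,40:460],None,fx=1.7,fy=1.7))
go((.5955,.2025,.125,1.57))
E
```

```text
now [0.5207 0.0931 0.2178] th 0.101 j7 -1.7 w 5.02
(0.5955, 0.2025, 0.125, 1.57) slide [8.5, -10.1, 9.3] roll -1.47
```

View pics/w12c.png

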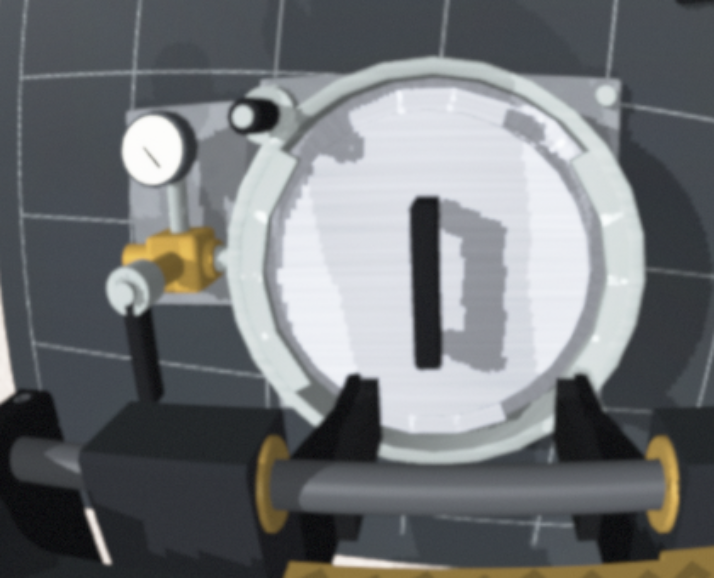

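The lid sits level under the ring lugs, the far knob is at (245,115) in the crop, and the valve is still shut. Now to the knob.

>>> move_arm --pt "0.8 -1 0" --pt "1.6 -2 0" --pt "2.4 -3 0" --pt "3.2 -4 0" --pt "4 -5 0" --pt "4.8 -6 0" --pt "5.6 -7 1" --pt "6.4 -8 2" --pt "7.2 -9 4" --pt "8 -9.7 6" --pt "8.5 -10.1 8" --pt "8.5 -10.1 9.3" --pt "8.5 -10.1 9.3" --pt "8.5 -10.1 9.3" --roll '[-0.13,-0.26,-0.39,-0.52,-0.65,-0.78,-0.91,-1.04,-1.17,-1.3,-1.43,-1.47,-1.47,-1.47]'

```text
time: 55.7
position: [0.5949, 0.202, 0.1244]
tool_rot: [-2.221, -2.22, 0.003]
ft_force: [-0.2, 0.4, -0.5]
grip_width: 0.576
grip_force: 0.0
```

```bash
python3 - <<'E'
from h import *
c,im=snap("wrist","w13"); print(proj(c,"wrist",(.5955,.2025,.102)))
g=cv2.cvtColor(im,cv2.COLOR_BGR2GRAY)[200:330,250:380]
b=(g>140).astype(np.uint8)
for k in cv2.findContours(b,0,1)[0]:
    if 60<cv2.contourArea(k)<900: u=k.mean(0)[0]+[250,200]; print(u,cv2.contourArea(k),plane(c,"wrist",u,.102).round(4))
go((.5955,.2025,.0757,1.57))
E
```

```text
[315.52701829 278.12444655]
[315.20408163 280.55102041] 215.5 [0.5953 0.2011 0.102 ]
now [0.5955 0.202  0.1255] th 1.57 j7 -0.43 w 5.0
(0.5955, 0.2025, 0.0757, 1.57) slide [0.0, -0.0, 5.0] roll 0.0
```

>>> move_arm --pt "-0.1 0 2" --pt "-0.1 0 4" --pt "-0.1 0 5" --pt "-0.1 0 5" --pt "-0.1 0 5" --roll '[0,0,0,0,0]'

```text
time: 56.25
position: [0.5963, 0.2011, 0.0765]
tool_rot: [2.221, 2.221, 0.002]
ft_force: [-0.7, 0.3, -0.2]
grip_width: 0.574
grip_force: 0.0
```

>>> move_arm --pt "0 0 0" --pt "0 0 0" --pt "0 0 0" --pt "0 0 0" --pt "0 0 0" --pt "0 0 0" --roll '[0,0,0,0,0,0]' --gripper 0.5 --squeeze 25

```text
time: 56.85
position: [0.5953, 0.2008, 0.0757]
tool_rot: [-2.221, -2.221, 0.001]
ft_force: [-1.4, -0.2, 2.3]
grip_width: 0.2
grip_force: 25.0
```

```bash
python3 - <<'E'
from h import *
s=monitor.get_state(); p=s["position"]; print(p,s["ft_force"].round(1),s["grip_width"]*8.7)
C=np.array([.5189,.109]); v=np.array([.5953,.2011])-C; r=np.hypot(*v); a0=np.arctan2(v[1],v[0])
for k in range(1,25):
    q=r*np.array([np.cos(a0-1.65*k/24),np.sin(a0-1.65*k/24)])-v; print([round(float(100*q[1]),1),round(float(100*q[0]),1),0],end=", ")
E
```

```text
[0.59531255 0.20077735 0.07568329] [-1.4 -0.2  2.3] 1.7371811718447838
[-0.5, 0.6, 0], [-1.1, 1.2, 0], [-1.8, 1.7, 0], [-2.4, 2.2, 0], [-3.1, 2.7, 0], [-3.8, 3.1, 0], [-4.6, 3.4, 0], [-5.4, 3.7, 0], [-6.1, 3.9, 0], [-6.9, 4.1, 0], [-7.8, 4.2, 0], [-8.6, 4.3, 0], [-9.4, 4.3, 0], [-10.2, 4.3, 0], [-11.0, 4.2, 0], [-11.8, 4.0, 0], [-12.6, 3.8, 0], [-13.4, 3.6, 0], [-14.2, 3.2, 0], [-14.9, 2.9, 0], [-15.6, 2.5, 0], [-16.3, 2.0, 0], [-16.9, 1.5, 0], [-17.6, 0.9, 0],
```

>>> move_arm --pt "-0.3 0.3 0" --pt "-0.5 0.6 0" --pt "-0.8 0.9 0" --pt "-1.1 1.2 0" --pt "-1.4 1.45 0" --pt "-1.8 1.7 0" --pt "-2.1 1.95 0" --pt "-2.4 2.2 0" --pt "-2.8 2.45 0" --pt "-3.1 2.7 0" --pt "-3.8 3.1 0" --pt "-4.2 3.25 0" --pt "-4.6 3.4 0" --pt "-5.4 3.7 0" --pt "-6.1 3.9 0" --pt "-6.9 4.1 0" --pt "-7.8 4.2 0" --pt "-8.6 4.3 0" --pt "-8.6 4.3 0" --roll '[0,0,0,0,0,0,0,0,0,0,0,0,0,0,0,0,0,0,0]'

```text
time: 58.75
position: [0.638, 0.1139, 0.0753]
tool_rot: [-2.222, -2.219, 0.003]
ft_force: [-3.6, -0.2, 1.6]
grip_width: 0.199
grip_force: 25.0
```

>>> move_arm --pt "-0.8 0 0" --pt "-1.6 0 0" --pt "-2.4 -0.1 0" --pt "-3.2 -0.3 0" --pt "-4 -0.5 0" --pt "-4.4 -0.6 0" --pt "-4.8 -0.7 0" --pt "-5.2 -0.9 0" --pt "-5.6 -1.1 0" --pt "-6 -1.25 0" --pt "-6.3 -1.4 0" --pt "-6.7 -1.6 0" --pt "-7 -1.8 0" --pt "-7.4 -2.05 0" --pt "-7.7 -2.3 0" --pt "-8 -2.55 0" --pt "-8.3 -2.8 0" --pt "-8.7 -3.1 0" --pt "-9 -3.4 0" --pt "-9 -3.4 0" --roll '[0,0,0,0,0,0,0,0,0,0,0,0,0,0,0,0,0,0,0,0]'

```text
time: 60.75
position: [0.6101, 0.0238, 0.0755]
tool_rot: [2.216, 2.215, 0.014]
ft_force: [18.6, 0.6, -18.6]
grip_width: 0.191
grip_force: 25.0
```

>>> move_arm --pt "0.4 0.2 0" --pt "0.8 0.5 0" --pt "0.8 0.5 0" --pt "0.8 0.5 0" --roll '[0,0,0,0]'

```text
time: 61.15
position: [0.6114, 0.0256, 0.0754]
tool_rot: [2.219, 2.213, -0.006]
ft_force: [7.9, -8.5, -9.0]
grip_width: 0.195
grip_force: 25.3
```

>>> move_arm --pt "0 0 0" --pt "0 0 0" --pt "0 0 0" --pt "0 0 -1" --pt "0 0 -3" --pt "0 0 -6" --pt "0 -2 -10" --pt "1 -4 -13" --pt "3 -5 -15" --pt "3 -5 -15" --pt "3 -5 -15" --roll '[0,0,0,0,0,0,0,0,0,0,0]' --gripper 5

```text
time: 62.25
position: [0.5599, 0.0632, 0.2265]
tool_rot: [2.218, 2.222, 0.002]
ft_force: [-0.6, -0.8, -0.6]
grip_width: 0.572
grip_force: 0.0
```

```bash
python3 - <<'E'
from h import *
c,im=snap("wrist","w14"); cv2.imwrite("pics/w14c.png",cv2.resize(im[0:330,130:480],None,fx=1.8,fy=1.8))
for X in [(.611,.0325,.102),(.4268,.1855,.102)]: print((proj(c,"wrist",X)-[130,0])*1.8)
y=.088; V=np.array([.5189,.109])+.158*np.array([-np.sin(y),np.cos(y)]); g=V-.048*np.array([np.cos(y),np.sin(y)]); print("axis",V,"grip",g)
for X in [(*V,.105),(*g,.098)]: print((proj(c,"wrist",X)-[130,0])*1.8)
go((*g,.12,1.57+.088))
E
```

```text
[441.74353475 473.80606181]
[ 34.23163697 148.52040795]
axis [0.50501394 0.26638862] grip [0.45719967 0.26217007]
[204.03441293 -41.70537286]
[103.12714243 -16.39451358]
now [0.5596 0.0622 0.2253] th 1.571 j7 -0.18 w 4.99
(np.float64(0.45719967457402816), np.float64(0.26217006836301004), 0.12, 1.6580000000000001) slide [20.0, -10.2, 10.5] roll -0.09
```

View pics/w14c.png

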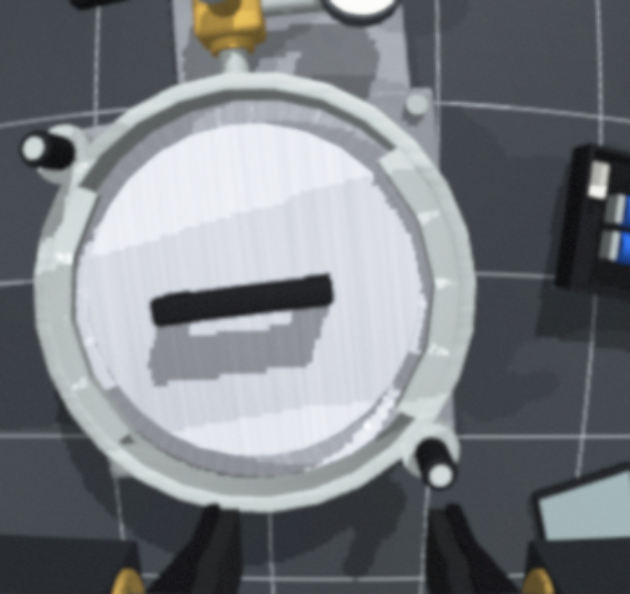

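The ring is fully locked: both knobs, at (440,475) and (33,148), match the locked positions to within about a pixel. The lid is in place. Before the valve swing I'll check the gauge height for clearance.

```bash
python3 - <<'E'
from h import *
c1,c2=cams.get_calibration("scene"),cams.get_calibration("side")
a,d=ray(c1,"scene",(378,177)); b,e=ray(c2,"side",(311,187))
t=np.linalg.lstsq(np.c_[d,-e],b-a,rcond=None)[0]; print("gauge",(a+d*t[0]).round(3),(b+e*t[1]).round(3))
go((.4572,.2622,.13,3.23))
V=np.array([.5050,.2664]); y=.088
for k in range(0,15):
    t=np.pi+y-1.6*k/14; print(k,((V+.048*np.array([np.cos(t),np.sin(t)]))).round(4))
E
```

```text
gauge [0.574 0.29  0.049] [0.575 0.289 0.048]
now [0.5596 0.0622 0.2253] th 1.571 j7 -0.18 w 4.99
(0.4572, 0.2622, 0.13, 3.23) slide [20.0, -10.2, 9.5] roll -1.66
0 [0.4572 0.2622]
1 [0.457  0.2677]
2 [0.4575 0.2731]
3 [0.4586 0.2785]
4 [0.4602 0.2837]
5 [0.4625 0.2887]
6 [0.4653 0.2934]
7 [0.4687 0.2978]
8 [0.4725 0.3017]
9 [0.4767 0.3052]
10 [0.4813 0.3082]
11 [0.4862 0.3106]
12 [0.4914 0.3124]
13 [0.4967 0.3137]
14 [0.5022 0.3143]
```

Gauge is low (about 0.05 m), so it's clear.

>>> move_arm --pt "1.2 -0.6 0" --pt "3 -1.5 0" --pt "5 -2.5 0" --pt "7 -3.5 0" --pt "9 -4.5 0" --pt "11 -5.6 0" --pt "13 -6.6 0" --pt "15 -7.6 1" --pt "17 -8.6 2" --pt "19 -9.7 4" --pt "20 -10.2 6" --pt "20 -10.2 8" --pt "20 -10.2 9.5" --pt "20 -10.2 9.5" --pt "20 -10.2 9.5" --roll '[-0.13,-0.26,-0.39,-0.52,-0.65,-0.78,-0.91,-1.04,-1.17,-1.3,-1.43,-1.56,-1.66,-1.66,-1.66]' --gripper 4

```text
time: 63.8
position: [0.4578, 0.2619, 0.1297]
tool_rot: [0.134, -3.137, 0.001]
ft_force: [0.3, -0.3, 0.5]
grip_width: 0.461
grip_force: 0.0
```

```bash
python3 - <<'E'
from h import *
c,im=snap("wrist","w15")
go((.4572,.2622,.0730,3.23))
E
```

```text
now [0.4582 0.2623 0.1305] th -3.055 j7 1.03 w 4.01
(0.4572, 0.2622, 0.073, 3.23) slide [0.1, -0.0, 5.8] roll -6.29
```

View pics/w15.png

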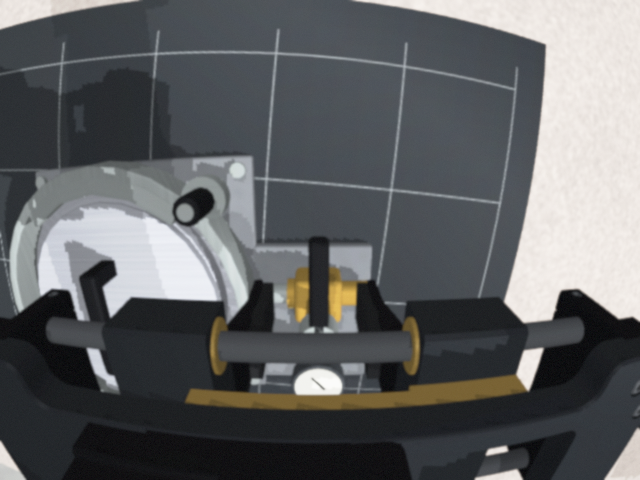

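The lever at (318,280) is centred and aligned between the fingers. I'll descend and grip.

>>> move_arm --pt "0 0 2" --pt "0 0 4" --pt "0 0 5.3" --pt "0 0 5.7" --pt "0 0 5.7" --roll '[0,0,0,0,0]'

```text
time: 64.35
position: [0.4579, 0.2628, 0.0736]
tool_rot: [0.139, -3.138, 0.0]
ft_force: [0.4, -0.9, 0.4]
grip_width: 0.461
grip_force: 0.0
```

>>> move_arm --pt "0 0 0" --pt "0 0 0" --pt "0 0 0" --pt "0 0 0" --pt "0 0 0" --pt "0 0 0" --roll '[0,0,0,0,0,0]' --gripper 0.3 --squeeze 20

```text
time: 64.95
position: [0.4579, 0.264, 0.074]
tool_rot: [-0.141, 3.137, 0.003]
ft_force: [-0.6, 4.3, 0.5]
grip_width: 0.131
grip_force: 20.0
```

```bash
python3 - <<'E'
from h import *
V=np.array([.5050,.2664]); y=.088
s=monitor.get_state(); print(s["ft_force"].round(1))
go(*[(*(V+.048*np.array([np.cos(t),np.sin(t)])).round(4),s["position"][2],t) for t in np.pi+y-np.arange(1,15)*1.61/14])
E
```

```text
[-0.6  4.3  0.5]
now [0.4579 0.264  0.074 ] th -3.052 j7 1.0 w 1.14
(np.float64(0.457), np.float64(0.2677), np.float64(0.07396364931500916), np.float64(3.114592653589793)) slide [0.1, 0.4, 0.0] roll -6.17
(np.float64(0.4575), np.float64(0.2732), np.float64(0.07396364931500916), np.float64(2.999592653589793)) slide [-0.0, 0.9, 0.0] roll -6.05
(np.float64(0.4586), np.float64(0.2786), np.float64(0.07396364931500916), np.float64(2.884592653589793)) slide [-0.2, 1.4, 0.0] roll -5.94
(np.float64(0.4603), np.float64(0.2838), np.float64(0.07396364931500916), np.float64(2.7695926535897932)) slide [-0.4, 1.9, 0.0] roll -5.82
(np.float64(0.4626), np.float64(0.2889), np.float64(0.07396364931500916), np.float64(2.654592653589793)) slide [-0.7, 2.4, 0.0] roll -5.71
(np.float64(0.4654), np.float64(0.2936), np.float64(0.07396364931500916), np.float64(2.5395926535897932)) slide [-1.0, 2.9, 0.0] roll -5.59
(np.float64(0.4688), np.float64(0.2979), np.float64(0.07396364931500916), np.float64(2.424592653589793)) slide [-1.4, 3.3, 0.0] roll -5.48
(np.float64(0.4727), np.float64(0.3019), np.float64(0.07396
[... 213 characters left out ...]
-5.25
(np.float64(0.4816), np.float64(0.3083), np.float64(0.07396364931500916), np.float64(2.079592653589793)) slide [-2.8, 4.2, 0.0] roll -5.13
(np.float64(0.4866), np.float64(0.3107), np.float64(0.07396364931500916), np.float64(1.964592653589793)) slide [-3.3, 4.4, 0.0] roll -5.02
(np.float64(0.4918), np.float64(0.3125), np.float64(0.07396364931500916), np.float64(1.849592653589793)) slide [-3.8, 4.5, 0.0] roll -4.9
(np.float64(0.4972), np.float64(0.3138), np.float64(0.07396364931500916), np.float64(1.7345926535897933)) slide [-4.4, 4.6, 0.0] roll -4.79
(np.float64(0.5027), np.float64(0.3143), np.float64(0.07396364931500916), np.float64(1.619592653589793)) slide [-4.9, 4.6, 0.0] roll -4.67
```

>>> move_arm --pt "0.1 0.5 0" --pt "0 1.0 0" --pt "-0.2 1.5 0" --pt "-0.4 2.0 0" --pt "-0.7 2.5 0" --pt "-1.0 3.0 0" --pt "-1.4 3.4 0" --pt "-1.8 3.7 0" --pt "-2.3 4.0 0" --pt "-2.8 4.3 0" --pt "-3.3 4.5 0" --pt "-3.8 4.6 0" --pt "-4.4 4.7 0" --pt "-4.9 4.7 0" --pt "-4.9 4.7 0" --pt "-4.9 4.7 0" --roll '[0.11,0.23,0.34,0.46,0.57,0.69,0.8,0.92,1.03,1.15,1.26,1.38,1.49,1.61,1.61,1.61]'

```text
time: 66.55
position: [0.5002, 0.3143, 0.0739]
tool_rot: [-2.162, -2.277, 0.006]
ft_force: [-5.6, -0.5, 6.5]
grip_width: 0.141
grip_force: 20.1
```

>>> move_arm --pt "0 0 0" --pt "0 0 0" --pt "0 0 0" --pt "0 0 -1" --pt "0 0 -3" --pt "0 0 -6" --pt "0 0 -10" --pt "-3 0 -13" --pt "-7 0 -15" --pt "-11 0 -16" --pt "-14 0 -16" --pt "-14 0 -16" --pt "-14 0 -16" --roll '[0,0,0,0,0,0,0,0,0,0,0,0,0]' --gripper 3.2

```text
time: 67.85
position: [0.5097, 0.1736, 0.2344]
tool_rot: [2.167, 2.274, 0.002]
ft_force: [0.0, -0.0, 0.7]
grip_width: 0.36
grip_force: 0.0
```

```bash
python3 - <<'E'
from h import *
c,im=snap("wrist","w16"); go()
for X in [(.611,.0325,.102),(.4268,.1855,.102),(.505,.268,.1),(.5,.333,.098)]: print(proj(c,"wrist",X))
E
```

```text
now [0.5093 0.1749 0.234 ] th 1.621 j7 -0.34 w 3.21
[408.95335813 366.66097985]
[215.4081387  207.15584516]
[314.22157568 108.50223083]
[311.81122762  29.65973961]
```

View pics/w16.png

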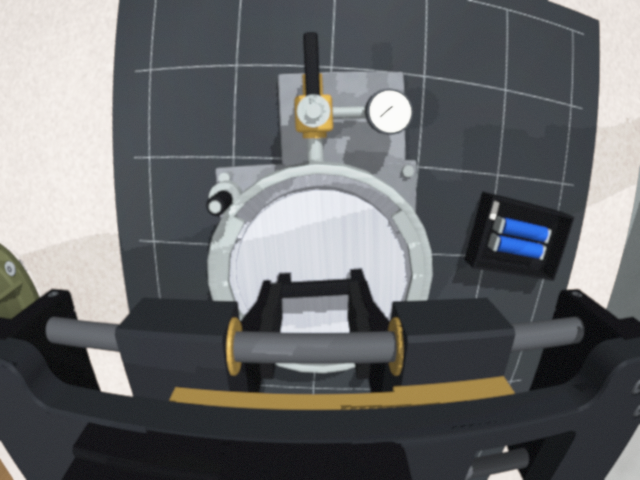

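The lever lies along its pipe with its tip at (311,33), and the ring is still locked with the near knob at (214,207). The robot is clear, so I'm handing in.

```bash
python3 -c "
from bench import workorder
print(workorder.close_job())"
```

```text
the job is handed in; nothing more can be done
None
```

I handed the job in at about 68 s: all four modules lie flat in the pot, the lid is seated, the ring is locked and the valve is fully open; closing the job returned no verdict.

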